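Deburr the new well of a tube block

TASK

Take the orange deburring tool from its stand, hook its blade into the well with the red dot, and, starting at the dot, draw it clockwise (seen from above) along the rim, all the way round and back to the dot, with a light, steady pressure of about 3 to 4 N. Then put the tool back upright, fully home in its stand, and leave everything else where it is.

Things in the scene. Friction and masses are not known exactly. Their poses are not given: they have to be found in the camera images.
- bore: Freshly bored well with a red marker dot (8 mm) touching its rim: round, upright, 30 mm across, 42 mm deep, sharp rim. Origin: centre of its mouth, level with the block's top, 80 mm above the bench; z up, x points to the dot, 19.5 mm out. A twin well 52 mm away, already bevelled (grey ring, no dot), is not to be worked.
- block: White plastic tube block, 70 x 120 x 50 mm, two 30 mm wells and five 11 mm wells, clamped rigidly in a blue bolted-down drill-press vise, 260 mm long, whose jaws end 16 mm below the block's top. Origin: centre of its underside, 30 mm above the bench; y along its length, x across it towards the small wells.
- deburrer: Swivel deburring tool, about 0.1 kg, upright in its stand. Orange octagonal handle, 28 mm across flats, 66 mm tall plus a 3 mm cap; flats face the tool's x, y and the diagonals; best gripped 30 mm above its underside. Origin: centre of the handle's underside, z up. Below: round steel nose, 18 mm across, 12 mm long, then the blade, whose end is 33 mm below the origin.
- blade (a joint): Swivel angle of the bent blade, a 3.2 mm round bar: direction from the tool's axis to the blade, counter-clockwise from the tool's x, rad. It turns endlessly and freely, stays where left. It leaves the axis 16 mm below the handle's underside, is 3.5 mm off it at 19 mm below, then slants down and out to its tip, 8 mm off axis at 31 mm below.
- blade_mid (a point): Middle of the blade's slant, 5.75 mm off axis, 25 mm below the handle's underside; held level with the rim. The slant's side facing the axis works: the upright handle is drawn outward past the rim till the blade hooks it from inside (axis 18 to 19 mm from the well's centre), then carried round without turning; the blade trails like a castor. Pushed with the blade ahead of the axis it jams.
- stand: Grey tool stand, 90 x 70 x 45 mm on a rubber foot, fixed. Origin: centre of its underside on the bench. In its middle an upright 24 mm through hole; the tool hangs in it with 3 mm play all round, nose and blade inside, handle's underside resting on the top face 45 mm above the bench.
- reagent: Amber bottle, 54 mm across, 105 mm tall, loose. Origin: centre of its underside.
- slide_box: Blue slide box, 85 x 100 x 34 mm, loose. Origin: centre of its underside.
- sharps_pot: Yellow sharps pot, 106 mm across, 150 mm tall, loose. Origin: centre of its underside.
There are look-alikes about, which are no part of the job. There is more than one size of the deburrer; the one meant has the size given above.

How it is judged:
On the way, in this order (a step that is already met when the one before it is completed fails the run):
1. The blade is hooked in the well and bears lightly on its edge at the red dot (z of blade_mid in the frame of bore between -0.007 and 0.007 m and x of blade_mid in the frame of bore above 0.009 m and y of blade_mid in the frame of bore between -0.006 and 0.006 m and contact force between deburrer and block between 1 and 6 N), for 0.3 s.
2. Still bearing lightly on the edge, the blade has come clockwise an eighth of the way round (z of blade_mid in the frame of bore between -0.007 and 0.007 m and x of blade_mid in the frame of bore above 0.006 m and y of blade_mid in the frame of bore below -0.006 m and contact force between deburrer and block between 1 and 6 N), for 0.3 s.
3. Still bearing lightly on the edge, the blade has come clockwise a quarter of the way round (z of blade_mid in the frame of bore between -0.007 and 0.007 m and x of blade_mid in the frame of bore between -0.006 and 0.006 m and y of blade_mid in the frame of bore below -0.009 m and contact force between deburrer and block between 1 and 6 N), for 0.3 s.
4. Still bearing lightly on the edge, the blade has come clockwise three eighths of the way round (z of blade_mid in the frame of bore between -0.007 and 0.007 m and x of blade_mid in the frame of bore below -0.006 m and y of blade_mid in the frame of bore below -0.006 m and contact force between deburrer and block between 1 and 6 N), for 0.3 s.
5. Still bearing lightly on the edge, the blade has come clockwise half of the way round (z of blade_mid in the frame of bore between -0.007 and 0.007 m and x of blade_mid in the frame of bore below -0.009 m and y of blade_mid in the frame of bore between -0.006 and 0.006 m and contact force between deburrer and block between 1 and 6 N), for 0.3 s.
6. Still bearing lightly on the edge, the blade has come clockwise five eighths of the way round (z of blade_mid in the frame of bore between -0.007 and 0.007 m and x of blade_mid in the frame of bore below -0.006 m and y of blade_mid in the frame of bore above 0.006 m and contact force between deburrer and block between 1 and 6 N), for 0.3 s.
7. Still bearing lightly on the edge, the blade has come clockwise three quarters of the way round (z of blade_mid in the frame of bore between -0.007 and 0.007 m and x of blade_mid in the frame of bore between -0.006 and 0.006 m and y of blade_mid in the frame of bore above 0.009 m and contact force between deburrer and block between 1 and 6 N), for 0.3 s.
8. Still bearing lightly on the edge, the blade has come clockwise seven eighths of the way round (z of blade_mid in the frame of bore between -0.007 and 0.007 m and x of blade_mid in the frame of bore above 0.006 m and y of blade_mid in the frame of bore above 0.006 m and contact force between deburrer and block between 1 and 6 N), for 0.3 s.
9. Still bearing lightly on the edge, the blade has come clockwise back at the red dot (all of step 1), for 0.3 s.
At the end, for the whole second after the job is handed in: The deburring tool stands in its stand: axis within 5 mm of the hole's, handle's underside on the top face within 3 mm, upright within 0.08 rad, at rest (horizontal distance between deburrer and stand below 0.005 m and z of deburrer in the frame of stand between 0.042 and 0.048 m and angle between deburrer's own z axis and vertical below 0.08 rad and linear speed of deburrer below 0.02 m/s); the robot touches nothing.
It fails at once if the tool presses on the block with more than 10 N (contact force between deburrer and block above 10 N).
It fails at once if the bottle is moved more than 15 mm (distance of reagent from where it was at the start of the episode above 0.015 m).
It fails at once if the slide box is moved more than 15 mm (distance of slide_box from where it was at the start of the episode above 0.015 m).
It fails at once if the sharps pot is moved more than 15 mm (distance of sharps_pot from where it was at the start of the episode above 0.015 m).
It also fails if it takes over 72 s, if anything falls off the work surface, if the arm or the gripper's body presses on something with over 40 N, if the wrist force passes 120 N, or if a joint passes its speed limit or range.

ROBOT

A 6-joint arm with a two-finger parallel gripper is mounted at the origin on the work surface. World frame = base frame: x ahead of the robot, y to its left, z up, the work surface at z = 0. Lengths are in m, angles in rad, forces in N, time in s.
With the tool pointing down it reaches from about 0.35 to 0.875 m from the base axis. Payload 4.2 kg.
Tool frame: the origin (TCP) lies midway between the tips of the shut fingers; the grasp point (between the pads) lies 19 mm behind it; z points along the fingers, y is the line along which they close (so a half turn about z gives the same grasp; the last joint's range is limited). The gripper opens to 85 mm and grips with 20 to 120 N. Pads are 22 mm wide; open, the fingers measure 114 mm over their backs; the gripper's body (76 mm by 85 mm) begins 54 mm behind the grasp point. The pads swing forward as they close: fully open they stand 13 mm farther back than shut.
Start: joints at [-0.846, 0.385, 0.008, 0, -1.194, -0.259], TCP at [0.281, -0.558, 0.231] pointing down, gripper open.
Joint ranges: [-3.14, 3.14], [-1.21, 2.06], [-1.07, 1.41], [-3.16, 2.05], [-2.99, -0.16], [-3.1, 3.1]. Speed limits (rad/s): [2.79, 2.79, 3.14, 3.14, 3.14, 3.14].

INTERFACE

Orientations are given as a unit quaternion [w, x, y, z].
In Python, from plant import telemetry, imaging, bot, finder gives the robot as it stands.
- The arm moves only by the shell command python3 -m handwheel 'ROWS'. ROWS is JSON, a list of rows, each an object with "slide": the shift along the world's x, y, z in mm, a list of three; "roll": the turn about the world's z in rad; "hand": the finger opening in mm, from 0 to 85.4. In form: [{"slide": [x, y, z], "roll": roll, "hand": hand}, ...]. A call has 1 to 20 rows; each row shifts and turns the commanded pose from where the row before left it; what a row does not reach is not made up. A row lasts 1/12 s, in which the tool goes at most 41.7 mm and 7.16 degrees, less where a joint would pass 70% of its speed; a pose out of reach is approached as far as the arm can. A call is refused whole if a number of a shift passes 41.7 or a number of a turn 0.125, either way. A call with a gripper value outside its range is refused whole. The fingers move at their own pace and stop on an object; the grip force is fixed at half the most. Time passes only in rows, so rows that do not move let the fingers close. It gives the time, the measured TCP pose, the force, the opening and the grip force at its end, in the units of the state.
- telemetry.get_state(): the state, without advancing time (a new reading comes with each control period).
- imaging.capture(name): name is "scene" or "side" or "wrist"; returns the picture (384x512x3 uint8, red, green, blue); there is no depth.
- imaging.calibration(name): a dict with "vfov" (degrees; the focal length in pixels is half the picture's height over the tangent of half this angle, whatever the lens; pixels are square), "cx", "cy" (the principal point, pixels), "camera_from_world" (4x4, takes a point from world to camera coordinates). Camera axes: x right, y up, looking along -z (the intrinsics and any distortion apply to the point x, -y, -z); pixel columns grow to the right and rows downward; lengths in m; the calibration is good to about 2 mm. A picture is of the moment at which its call begins: read the wrist's pose just before it. calibration takes no time and is no camera call; for the wrist camera it gives the pose at the moment of the call.
- bot.close_job(): hands the job in; it is judged then, once.
Trained networks look in the newest picture that a camera, given by its name, has taken for a name from the list of things; names that differ only in an ending like _2 or _b are one class to them, and where a whole thing is asked for, a point or a joint stands for the part that bears it (a point fixed in the world has none). Each returns a list of dicts, best first, with "p" (0 to 1); they miss things now and then, are a little off and sometimes report something else, mostly with a low value. They report only what shows in the picture. A call takes as long as a camera call. They do not tell look-alikes from the thing itself.
- finder.look_for(camera, target): "centre" ([column, row] in pixels, amid what is visible of it).
- finder.trace(camera, target): "region" (384x512 bool, what is visible of it) and "centre" ([column, row] in pixels, amid what is visible of it).
The state is a dict: "clock": time; "q": joint angles; "qd": joint speeds; "joint_efforts": joint torques, N m; "ee_pos": TCP position; "orientation": TCP orientation; "ft_force": force on the tool from outside, world axes, zero at the start; "moment": the same for the moment, N m; "opening": finger opening in m; "finger_force": force on a finger pad.
Only numpy, scipy, OpenCV 4.12 (cv2) and the standard library are available. Lean on these libraries where they do the work, as an engineer would, in place of code of your own. Each camera call takes 0.05 s, during which the arm holds its last target. There are 200 camera calls.

## Working session

There is one attempt and no reset: what is moved stays moved. The work goes in short steps, Python scripts to look and compute and a shell command to move; the robot and the scene stay as the last step left them, time stands still between calls to the robot, and variables do not carry over. Pictures are saved under pics/ and viewed, at most 10 in all, crops included, and the job is handed in when it is done.

```bash
ls; mkdir -p pics
python3 - <<'E'
from plant import telemetry, imaging, bot, finder
import cv2, numpy as np
s=telemetry.get_state();print(s)
for n in ("scene","side"):
    im=imaging.capture(n);cv2.imwrite(f"pics/{n}0.png",im[...,::-1])
    c=imaging.calibration(n);print(n,c)
    for t in ("deburrer","bore","block","stand","reagent","slide_box","sharps_pot"):
        print(t,[(round(d["p"],2),np.round(d["centre"]).tolist()) for d in finder.look_for(n,t)])
a=cv2.imread("pics/scene0.png");b=cv2.imread("pics/side0.png")
cv2.imwrite("pics/scene_.png",cv2.resize(a,(800,600)));cv2.imwrite("pics/side_.png",cv2.resize(b,(800,600)))
E
```

```text
pics
{'clock': 0.0, 'q': array([-8.46382835e-01,  3.85583349e-01,  6.61906558e-03, -5.18806958e-04,
       -1.19396006e+00, -2.58588791e-01]), 'qd': array([-5.24085511e-04,  4.56399210e-04, -7.20392143e-04, -1.98238963e-04,
        8.12405035e-05,  5.45066686e-05]), 'joint_efforts': array([ 1.95543362e-03, -3.92291558e+01,  1.88406318e+01,  4.18618217e+00,
       -4.56388952e-03, -6.68860125e-06]), 'ee_pos': array([ 0.28048322, -0.5578829 ,  0.2301998 ]), 'orientation': array([-2.89597403e-04, -2.30718944e-01,  9.73019824e-01,  1.05184215e-03]), 'ft_force': array([-1.06122547,  0.53694628, -0.22795782]), 'moment': array([-0.02608605, -0.04395585, -0.00544301]), 'finger_force': 0.0, 'opening': 0.08503322328620247}
scene {'vfov': 55.35741257639394, 'cx': 256.44640809822494, 'cy': 192.7282723765161, 'camera_from_world': array([[-0.45083988,  0.8924768 , -0.01511854,  0.2643634 ],
       [-0.71694786, -0.35197685,  0.60174585,  0.36451908],
       [ 0.53172283,  0.28213023,  0.79854453, -1.33561833],
       [ 0.        ,  0.        ,  0.        ,  1.        ]])}
deburrer [(0.75, [304.0, 
[... 182 characters left out ...]

slide_box [(0.9, [311.0, 162.0])]
sharps_pot [(0.96, [113.0, 173.0])]
side {'vfov': 50.36050985898286, 'cx': 254.888059372622, 'cy': 188.84376786313678, 'camera_from_world': array([[-0.9544656 , -0.29824713, -0.00663799,  0.55099945],
       [ 0.21069703, -0.68970191,  0.69276117, -0.17171516],
       [-0.21119227,  0.6598181 ,  0.72113654, -1.23606537],
       [ 0.        ,  0.        ,  0.        ,  1.        ]])}
deburrer [(0.75, [242.0, 263.0]), (0.58, [240.0, 320.0]), (0.42, [233.0, 237.0])]
bore []
block [(0.57, [256.0, 179.0])]
stand [(0.82, [243.0, 274.0])]
reagent [(0.76, [187.0, 225.0])]
slide_box [(0.97, [312.0, 232.0])]
sharps_pot [(0.83, [254.0, 111.0]), (0.46, [243.0, 258.0])]
```

View pics/scene_.png

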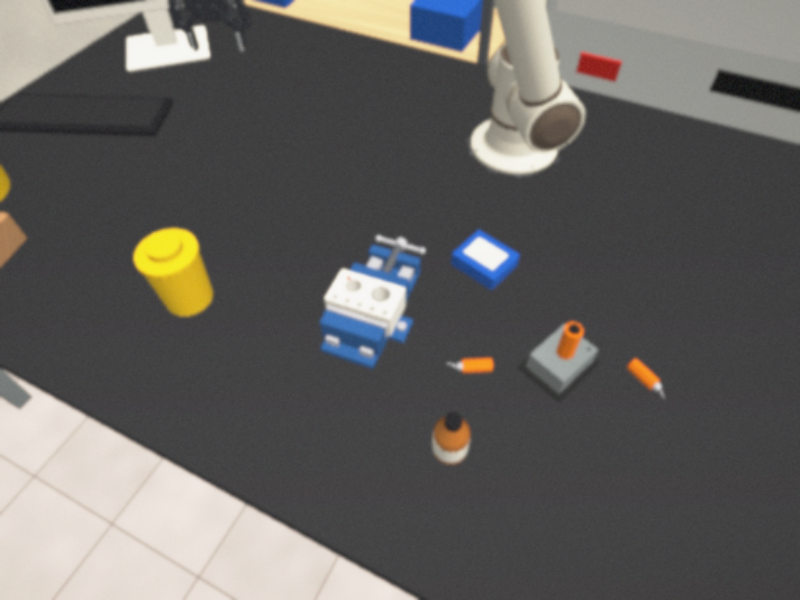

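View pics/side_.png

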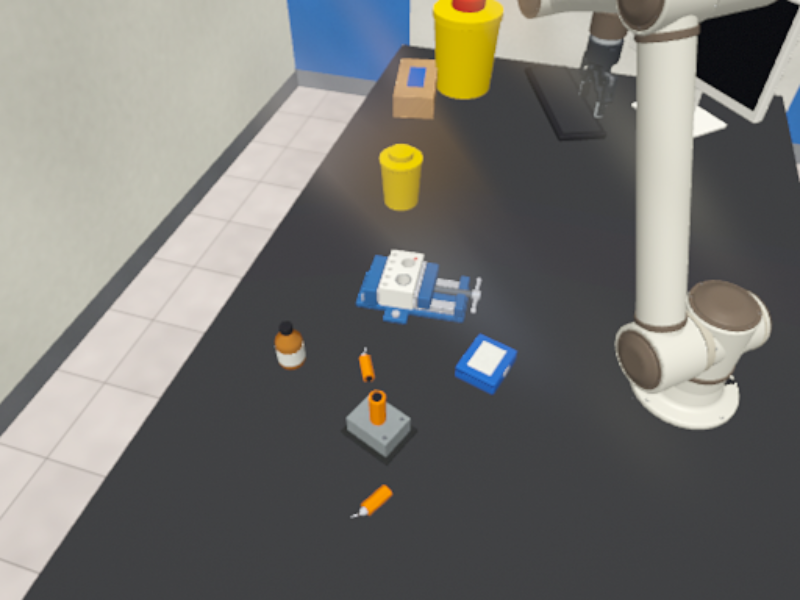

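The upright orange tool, scene (366,213) / side (241,258), is in the grey stand. The look-alikes lie on the bench at scene (304,233) and (412,241). The block's wells are at scene (226,182) and (244,188), and the red-dot well seems to be the left one. I'll enlarge to confirm.

```bash
cat > h.py <<'E'
import numpy as np, cv2
from plant import telemetry, imaging, finder
def P(n):
    c=imaging.calibration(n); f=192/np.tan(np.radians(c["vfov"]/2)); return c,f
def ray(n,px,c=None):
    c,f=P(n) if c is None else c
    T=c["camera_from_world"];R=T[:3,:3]
    d=R.T@np.array([(px[0]-c["cx"])/f,-(px[1]-c["cy"])/f,-1.]);return -R.T@T[:3,3],d/np.linalg.norm(d)
def atz(n,px,z,c=None):
    o,d=ray(n,px,c);return o+d*(z-o[2])/d[2]
def tri(*r):
    A=0;b=0
    for o,d in r:
        M=np.eye(3)-np.outer(d,d);A=A+M;b=b+M@o
    return np.linalg.solve(A,b)
def proj(n,X,c=None):
    c,f=P(n) if c is None else c
    p=c["camera_from_world"]@np.append(X,1);return np.array([c["cx"]+f*p[0]/-p[2],c["cy"]-f*p[1]/-p[2]])
E
python3 - <<'E'
from h import *
a=cv2.imread("pics/scene0.png");b=cv2.imread("pics/side0.png")
cr=lambda i,x,y,w=64,h=48:cv2.resize(i[y-h//2:y+h//2,x-w//2:x+w//2],(400,300),interpolation=cv2.INTER_CUBIC)
cv2.imwrite("pics/crops.png",np.vstack([np.hstack([cr(a,235,190),cr(b,258,178)]),np.hstack([cr(a,362,225,96,72),cr(b,242,268,96,72)])]))
X=tri(ray("scene",(366.7,209.3)),ray("side",(241.3,252)));print("cap",X)
print("wells",atz("scene",(226,182),.08),atz("scene",(244,188),.08),atz("side",(261.8,168.3),.08),atz("side",(258,179),.08))
for n,t,z in (("scene","slide_box",.02),("side","slide_box",.02),("scene","sharps_pot",.07),("side","sharps_pot",.07)):print(n,t,atz(n,finder.look_for(n,t)[0]["centre"],z))
print("reagent",atz("scene",(289,280),.05),atz("side",(187,225),.05))
E
```

```text
cap [0.52892926 0.27191459 0.11613372]
wells [ 0.58105428 -0.09352456  0.08      ] [ 0.5777281  -0.04019624  0.08      ] [ 0.58085359 -0.09041597  0.08      ] [ 0.57812457 -0.03833757  0.08      ]
scene slide_box [0.3588776  0.07092011 0.02      ]
side slide_box [0.37167186 0.07535925 0.02      ]
scene sharps_pot [ 0.68737826 -0.39969425  0.07      ]
side sharps_pot [ 0.70796173 -0.40805619  0.07      ]
reagent [0.75023519 0.16825276 0.05      ] [0.73432968 0.18395002 0.05      ]
```

View pics/crops.png

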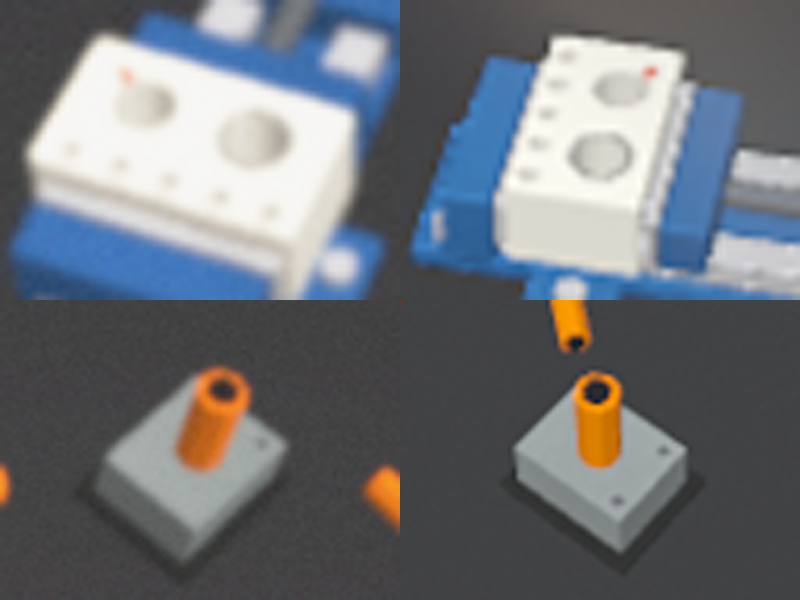

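Confirmed: the tool in the stand is upright, with its cap at 0.116 m, matching 45+69 mm. The red-dot well is the left one in the scene view, at about (0.581,-0.092). Now moving toward the block for a wrist look.

```bash
python3 -m handwheel '[{"slide":[16,34,2],"roll":0,"hand":85},{"slide":[16,34,2],"roll":0,"hand":85},{"slide":[16,34,2],"roll":0,"hand":85},{"slide":[16,34,2],"roll":0,"hand":85},{"slide":[16,34,2],"roll":0,"hand":85},{"slide":[16,34,2],"roll":0,"hand":85},{"slide":[16,34,2],"roll":0,"hand":85},{"slide":[16,34,2],"roll":0,"hand":85},{"slide":[16,34,2],"roll":0,"hand":85},{"slide":[16,34,2],"roll":0,"hand":85},{"slide":[16,34,2],"roll":0,"hand":85},{"slide":[16,34,2],"roll":0,"hand":85},{"slide":[0,0,0],"roll":0,"hand":85},{"slide":[0,0,0],"roll":0,"hand":85}]'
python3 - <<'E'
from h import *
im=imaging.capture("wrist");cv2.imwrite("pics/w1.png",im[...,::-1])
c=P("wrist");print(c, telemetry.get_state()["ee_pos"])
print(atz("wrist",(256,192),.08), proj("wrist",[.581,-.092,.08]),proj("wrist",[.578,-.039,.08]))
E
```

```text
clock: 2.17
ee_pos: [0.4735, -0.1487, 0.2555]
orientation: [0.0, -0.233, 0.973, -0.0]
ft_force: [-0.1, -0.5, 0.0]
opening: 0.0851
finger_force: 0.0
({'vfov': 69.47116374004702, 'cx': 254.88150810135085, 'cy': 191.31922062437056, 'camera_from_world': array([[-4.51013056e-01,  8.92517030e-01, -7.58539763e-04,
         3.47324407e-01],
       [-8.52344906e-01, -4.30964791e-01, -2.96272695e-01,
         3.83480109e-01],
       [-2.64755329e-01, -1.32976316e-01,  9.55103091e-01,
        -2.97217750e-01],
       [ 0.00000000e+00,  0.00000000e+00,  0.00000000e+00,
         1.00000000e+00]])}, np.float64(276.9156211502057)) [ 0.47284082 -0.14972771  0.25534144]
[ 0.49305429 -0.13842315  0.08      ] [257.26064725 264.51062129] [293.76892778 278.50561649]
```

View pics/w1.png

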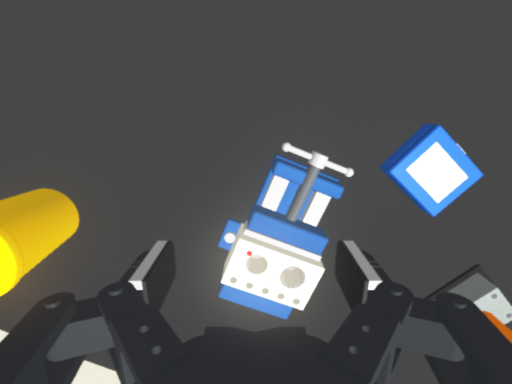

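Wrist view: red-dot well at (257,265) with its dot at (249,253), twin at (292,277), stand at lower right. I'll refine numerically from this picture.

Run:
```python
from h import *
im=cv2.imread("pics/w1.png")
z=cv2.resize(im[215:320,205:340],None,fx=6,fy=6,interpolation=cv2.INTER_CUBIC)
hsv=cv2.cvtColor(z,cv2.COLOR_BGR2HSV)
red=((hsv[...,0]<12)|(hsv[...,0]>168))&(hsv[...,1]>90)
r=np.argwhere(red)[:,::-1].mean(0)/6+[205,215]-.4
print("red",r,red.sum()/36,atz("wrist",r,.08))
g=cv2.cvtColor(z,cv2.COLOR_BGR2GRAY)
for T in (200,190,180):
    m=((g<T)&(hsv[...,1]<60)).astype(np.uint8)
    n,l,st,ce=cv2.connectedComponentsWithStats(m)
    for i in range(1,n):
        if 3000<st[i,4]<25000:
            p=st[i,:2]/6+st[i,2:4]/12+[205,215]-.4
            print(T,st[i],p,atz("wrist",p,.08))
cv2.imwrite("pics/w1z.png",z)
```

```text
red [248.97914559 252.94232715] 16.47222222222222 [ 0.57064749 -0.10925431  0.08      ]
200 [ 544  321   51   90 3118] [299.51666667 275.6       ] [ 0.57065074 -0.03438092  0.08      ]
```

View pics/w1z.png

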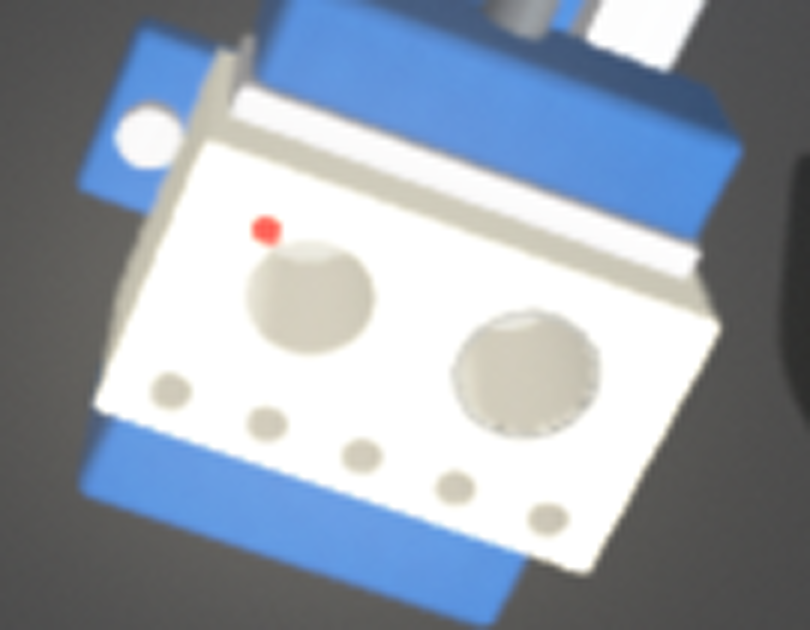

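```bash
python3 -m handwheel '[{"slide":[-3,38,0],"roll":0,"hand":85},{"slide":[-3,38,0],"roll":0,"hand":85},{"slide":[-3,38,0],"roll":0,"hand":85},{"slide":[-3,38,0],"roll":0,"hand":85},{"slide":[-3,38,0],"roll":0,"hand":85},{"slide":[-3,38,0],"roll":0,"hand":85},{"slide":[-3,38,0],"roll":0,"hand":85},{"slide":[-3,38,0],"roll":0,"hand":85},{"slide":[-3,38,0],"roll":0,"hand":85},{"slide":[-3,38,0],"roll":0,"hand":85},{"slide":[0,0,0],"roll":0,"hand":85},{"slide":[0,0,0],"roll":0,"hand":85}]'
python3 - <<'E'
from h import *
im=imaging.capture("wrist");cv2.imwrite("pics/w2.png",im[...,::-1])
print(telemetry.get_state()["ee_pos"])
p=proj("wrist",[.529,.272,.114]);print(p)
x,y=int(p[0]),int(p[1])
x0,y0=max(0,x-67),min(384-100,max(0,y-50))
cv2.imwrite("pics/w2z.png",cv2.resize(im[y0:y0+100,x0:x0+134,::-1],None,fx=5.97,fy=6,interpolation=cv2.INTER_CUBIC));print(x0,y0)
for t in("deburrer","stand"):print([(d["p"],d["centre"]) for d in finder.look_for("wrist",t)])
E
```

```text
clock: 3.22
ee_pos: [0.4428, 0.2299, 0.2549]
orientation: [-0.0, -0.231, 0.973, -0.0]
ft_force: [-0.3, -0.3, -1.2]
opening: 0.0853
finger_force: 0.0
[0.4427567  0.22886266 0.25492215]
[255.07155191 261.1869271 ]
188 211
[(0.78, [160.6, 227.1]), (0.63, [257.0, 248.4]), (0.63, [338.1, 234.9])]
[(0.74, [258.2, 220.6]), (0.67, [25.1, 178.5])]
```

View pics/w2z.png

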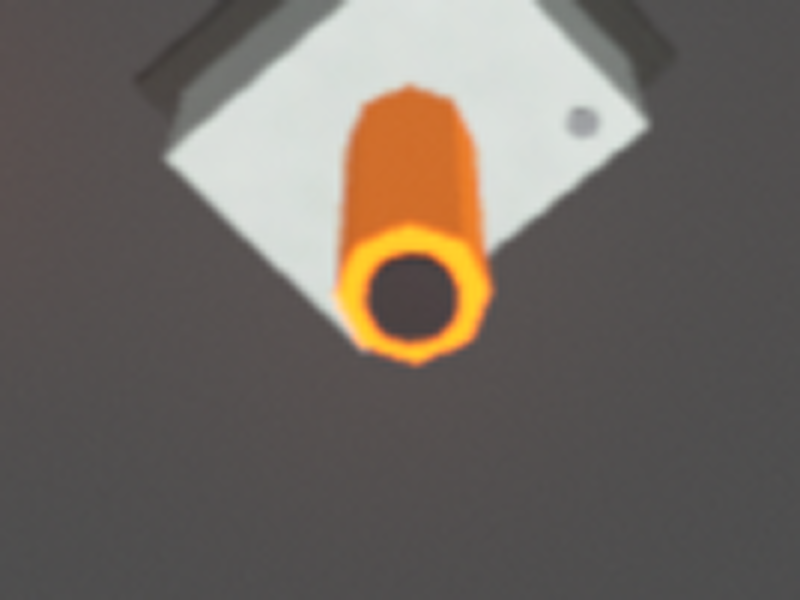

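The cap is centred at wrist pixel (257.3,260.2). The octagon's corners point along the image axes, so a roll of 22.5° squares the fingers to the flats.

Run:
```python
from h import *
a=atz("wrist",(257.3,260.2),.111)
print(a, atz("wrist",(256.9,260.2-.3),.113), tri(ray("wrist",(257.3,260.2)),ray("side",(241.3,252)),ray("scene",(366.7,209.3))))
print("dpos mm",(a-telemetry.get_state()["ee_pos"])*1000, telemetry.get_state()["q"])
```

```text
[0.52874015 0.27371407 0.111     ] [0.52752059 0.27256157 0.113     ] [0.52796789 0.27208085 0.11513489]
dpos mm [  85.83178488   45.70561722 -144.21557727] [ 8.02001614e-01  1.49876528e-01 -2.55281830e-01  4.64654763e-05
 -1.16624625e+00 -1.90921531e+00]
```

```bash
python3 -m handwheel '[{"slide":[21.5,11,0],"roll":-0.098,"hand":85},{"slide":[21.5,11,0],"roll":-0.098,"hand":85},{"slide":[21.5,11,0],"roll":-0.098,"hand":85},{"slide":[21.5,11,0],"roll":-0.098,"hand":85},{"slide":[0,0,-30],"roll":0,"hand":85},{"slide":[0,0,-30],"roll":0,"hand":85},{"slide":[0,0,-30],"roll":0,"hand":85},{"slide":[0,0,-30],"roll":0,"hand":85},{"slide":[0,0,-30],"roll":0,"hand":85},{"slide":[0,0,-28],"roll":0,"hand":85},{"slide":[0,0,-21],"roll":0,"hand":85},{"slide":[0,0,0],"roll":0,"hand":85},{"slide":[0,0,0],"roll":0,"hand":85}]'
```

```text
clock: 4.45
ee_pos: [0.5289, 0.2718, 0.0559]
orientation: [-0.001, -0.036, 0.999, -0.001]
ft_force: [-0.1, -0.2, 0.5]
opening: 0.0847
finger_force: 0.0
```

```bash
python3 -m handwheel '[{"slide":[0,0,0],"roll":0,"hand":20},{"slide":[0,0,0],"roll":0,"hand":20},{"slide":[0,0,0],"roll":0,"hand":20},{"slide":[0,0,0],"roll":0,"hand":20},{"slide":[0,0,0],"roll":0,"hand":20},{"slide":[0,0,0],"roll":0,"hand":20},{"slide":[0,0,0],"roll":0,"hand":20},{"slide":[0,0,0],"roll":0,"hand":20},{"slide":[0,0,0],"roll":0,"hand":20},{"slide":[0,0,0],"roll":0,"hand":20}]'
python3 - <<'E'
from plant import telemetry as t
s=t.get_state();print(s["ee_pos"],s["orientation"],s["ft_force"],s["moment"])
E
```

```text
clock: 5.28
ee_pos: [0.5293, 0.2741, 0.0576]
orientation: [0.001, -0.037, 0.999, 0.0]
ft_force: [-1.7, -0.5, 5.6]
opening: 0.0274
finger_force: 59.1
[0.52926055 0.27408292 0.0575737 ] [ 8.25280977e-04 -3.72418608e-02  9.99305866e-01  3.85361871e-04] [-1.66593063 -0.49843792  5.58251017] [-0.09710633  0.27023654  0.0083441 ]
```

```bash
python3 -m handwheel '[{"slide":[0,0,10],"roll":0,"hand":20},{"slide":[0,0,15],"roll":0,"hand":20},{"slide":[0,0,25],"roll":0,"hand":20},{"slide":[0,0,30],"roll":0,"hand":20},{"slide":[0,0,30],"roll":0,"hand":20},{"slide":[0,0,20],"roll":0,"hand":20},{"slide":[0,0,0],"roll":0,"hand":20},{"slide":[0,0,0],"roll":0,"hand":20},{"slide":[0,0,0],"roll":0,"hand":20}]'
python3 - <<'E'
from h import *
im=imaging.capture("wrist");a=imaging.capture("scene");b=imaging.capture("side")
for n,i in (("wrist",im),("scene",a),("side",b)):cv2.imwrite(f"pics/l_{n}.png",i[...,::-1])
s=telemetry.get_state();e=s["ee_pos"];print(e,s["ft_force"])
p=[proj(n,e-[0,0,.0376]) for n in ("wrist","scene","side")];print(p)
def cr(i,q,w,W=400,H=300):
    h=w*3//4;x=int(np.clip(q[0]-w//2,0,512-w));y=int(np.clip(q[1]-h//2,0,384-h));return cv2.resize(i[y:y+h,x:x+w,::-1],(W,H),interpolation=cv2.INTER_CUBIC)
cv2.imwrite("pics/l.png",np.vstack([np.hstack([cr(im,p[0],512),cr(im,p[0],120)]),np.hstack([cr(a,p[1],64),cr(b,p[2],64)])]))
E
```

```text
clock: 6.03
ee_pos: [0.5277, 0.2731, 0.1852]
orientation: [-0.001, -0.037, 0.999, -0.0]
ft_force: [-0.8, -0.4, -2.0]
opening: 0.0274
finger_force: 59.0
[0.52795457 0.27303055 0.18457352] [ 0.18983679  0.08558782 -2.06008959]
[array([255.59594165, 219.03710136]), array([370.35908463, 201.94048388]), array([241.29815572, 245.39031453])]
```

View pics/l.png

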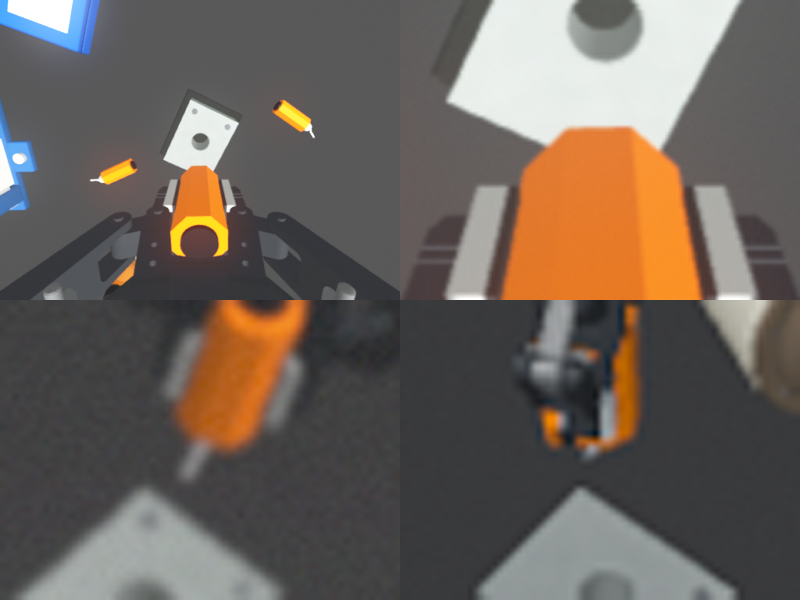

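```bash
cat >> h.py <<'E'
def tool(o,yaw,phi):
    c,s=np.cos,np.sin
    oct_=[o+np.array([14/np.cos(np.pi/8)*c(yaw+np.pi/8+k*np.pi/4),14/np.cos(np.pi/8)*s(yaw+np.pi/8+k*np.pi/4),0])/1e3 for k in range(8)]
    tip=o+np.array([8*c(phi),8*s(phi),-32])/1e3
    return oct_,tip
E
python3 - <<'E'
from h import *
e=telemetry.get_state()["ee_pos"];q=telemetry.get_state()["orientation"];yaw=np.pi/2+2*np.arctan2(q[2],q[1])
# side/scene calibration bias: compare handle
from scipy.optimize import least_squares
obs=[(244.5,212.1),(265.5,212.1),(231,225),(279,224.4)]
def res(p):
    o=e+np.array([p[0],p[1],p[2]]);O,_=tool(o,yaw,0);pp=np.array([proj("wrist",x) for x in O])
    return np.concatenate([pp[np.argmin(((pp-ob)**2).sum(1))]-ob for ob in obs])
r=least_squares(res,[0,0,-.0126]);print("axis-TCP mm",r.x*1e3,r.cost,"yaw",np.degrees(yaw)%45)
o=e+[0,0,-.0126]
for n,t in (("scene",(367.8,205.8)),("side",(239.1,245.8))):
    print(n,"under centre",proj(n,o),"tip obs",t)
    for d in range(0,360,30): print(d,np.round(proj(n,tool(o,yaw,np.radians(d))[1]),1),end=' ')
    print()
E
```

```text
axis-TCP mm [-3.77282733 -0.63191065 -5.86607932] 0.419744426465973 yaw 4.216695589759979
scene under centre [372.90004049 195.60806329] tip obs (367.8, 205.8)
0 [368.7 206.2] 30 [370.5 206.4] 60 [372.1 206. ] 90 [373.  204.9] 120 [373.  203.5] 150 [372.2 202.1] 180 [370.6 201.2] 210 [368.9 200.9] 240 [367.3 201.4] 270 [366.4 202.4] 300 [366.3 203.8] 330 [367.2 205.2] 
side under centre [240.9983891  239.58869096] tip obs (239.1, 245.8)
0 [238.5 246.2] 30 [238.4 247.5] 60 [239.1 248.7] 90 [240.4 249.4] 120 [242.  249.4] 150 [243.4 248.8] 180 [244.3 247.7] 210 [244.4 246.4] 240 [243.7 245.3] 270 [242.4 244.6] 300 [240.8 244.5] 330 [239.4 245.1]
```

Scene and side agree that the blade tip points to world azimuth about -10°. Pulling toward the dot (azimuth about -123°) will therefore trail it. Moving over the bore centre (0.581,-0.093).

```bash
python3 -m handwheel '[{"slide":[3,-20,0],"roll":0,"hand":20},{"slide":[5,-36,1],"roll":0,"hand":20},{"slide":[5,-36,1],"roll":0,"hand":20},{"slide":[5,-36,1],"roll":0,"hand":20},{"slide":[5,-36,1],"roll":0,"hand":20},{"slide":[6,-36,1],"roll":0,"hand":20},{"slide":[6,-36,1],"roll":0,"hand":20},{"slide":[6,-36,1],"roll":0,"hand":20},{"slide":[5,-36,1],"roll":0,"hand":20},{"slide":[5,-36,1],"roll":0,"hand":20},{"slide":[2,-22,1],"roll":0,"hand":20},{"slide":[0,0,0],"roll":0,"hand":20},{"slide":[0,0,0],"roll":0,"hand":20},{"slide":[0,0,0],"roll":0,"hand":20},{"slide":[0,0,0],"roll":0,"hand":20}]'
python3 - <<'E'
from h import *
E=[];F=[]
for k in range(5):
    im=imaging.capture("wrist");s=telemetry.get_state();E.append(s["ee_pos"]);F.append(s["ft_force"])
print(np.mean(E,0),np.std(E,0));print(np.mean(F,0),np.std(F,0))
cv2.imwrite("pics/w3.png",im[...,::-1])
e=np.mean(E,0);print(proj("wrist",[.5812,-.0932,.08]),proj("wrist",e-[0,0,.0126]),telemetry.get_state()["q"])
a=imaging.capture("scene");b=imaging.capture("side")
def cr(i,q,w,W=400,H=300):
    h=w*3//4;x=int(np.clip(q[0]-w//2,0,512-w));y=int(np.clip(q[1]-h//2,0,384-h));print(x,y);return cv2.resize(i[y:y+h,x:x+w,::-1],(W,H),interpolation=cv2.INTER_CUBIC)
p=[proj(n,e-[0,0,.04]) for n in ("scene","side")]
cv2.imwrite("pics/w3z.png",np.vstack([np.hstack([cr(im,(256,235),160),cr(im,(256,192),512)]),np.hstack([cr(a,p[0],80),cr(b,p[1],80)])]))
E
```

```text
clock: 7.43
ee_pos: [0.5815, -0.0914, 0.1958]
orientation: [-0.001, -0.038, 0.999, 0.0]
ft_force: [-0.1, -0.3, -1.0]
opening: 0.0273
finger_force: 59.4
[ 0.58169092 -0.09133958  0.19621956] [5.74101813e-05 1.28865316e-04 1.51190508e-04]
[-0.05696093 -0.30181575 -1.45928867] [0.46224358 0.63465828 0.89670826]
[253.76609671 186.54371759] [255.93367506 234.62109888] [ 1.18680114e-01  3.50318987e-01 -1.35872092e-01 -2.22751364e-05
 -1.08451995e+00 -1.61434769e+00]
176 175
0 0
184 133
221 120
```

View pics/w3z.png

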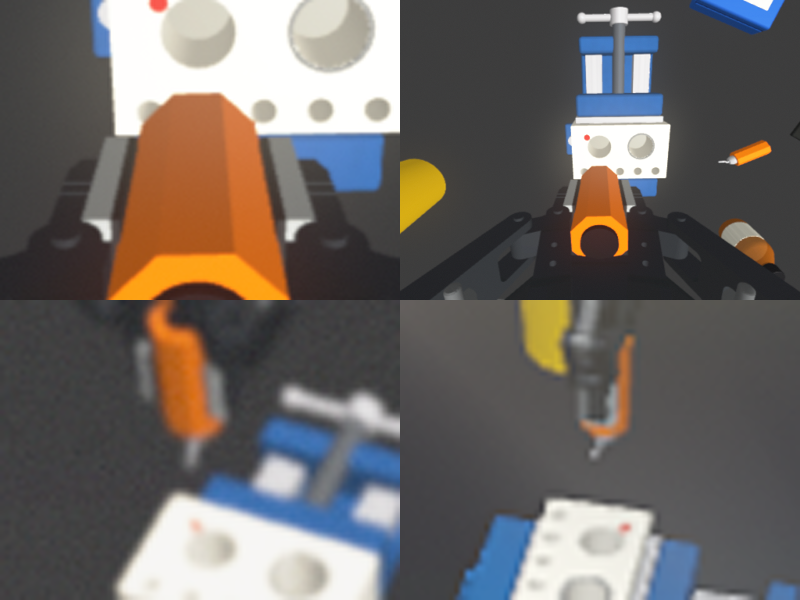

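The blade is above the bore and the red-dot well is at wrist (255,188). Refining the tool-axis offset and bore centre from this one picture, since both share the camera.

Run:
```python
from h import *
from scipy.optimize import least_squares
e=np.array([.5817,-.0913,.1962]);im=cv2.imread("pics/w3.png")
q=telemetry.get_state()["orientation"];yaw=np.pi/2+2*np.arctan2(q[2],q[1])
obs=[(247.2,212.6),(266,212.6),(231.2,225.8),(278.8,227.5)]
for zf in (-.0126,-.008,None):
    def res(p):
        o=e+np.array([p[0],p[1],zf if zf else p[2]]);O,_=tool(o,yaw,0);pp=np.array([proj("wrist",x) for x in O])
        return np.concatenate([pp[np.argmin(((pp-ob)**2).sum(1))]-ob for ob in obs])
    r=least_squares(res,[0,0,-.0126]);print("axis-TCP mm",r.x*1e3,r.cost)
g=cv2.cvtColor(im,cv2.COLOR_BGR2GRAY);hsv=cv2.cvtColor(im,cv2.COLOR_BGR2HSV)
red=((hsv[...,0]<12)|(hsv[...,0]>168))&(hsv[...,1]>90);red[:,:225]=0;red[:,255:]=0;red[:160]=0;red[190:]=0
r=np.argwhere(red)[:,::-1].mean(0);print("red",r,atz("wrist",r,.08))
# well mouth edge fit: rays from rough centre; profile threshold
c0=np.array([254.9,187.5]);pts=[]
for t in np.radians(range(0,360,10)):
    d=np.array([np.cos(t),np.sin(t)]);pr=[float(cv2.getRectSubPix(g,(1,1),tuple((c0+d*k).astype(np.float32)))[0,0]) for k in np.arange(8,22,.25)]
    gr=np.diff(pr);k=np.argmax(gr)
    if gr[k]>4: pts.append(c0+d*(8+.25*k+.12))
W=np.array([atz("wrist",p,.08)[:2] for p in pts])
f=least_squares(lambda p:np.hypot(*(W-p[:2]).T)-p[2],[.581,-.093,.015],loss="soft_l1",f_scale=.0005)
print("well",f.x,len(W),np.round(f.fun*1e3,1))
```

```text
axis-TCP mm [ -0.06947107  -0.44783738 -12.6       ] 3.949920226383138
axis-TCP mm [ -2.0155055   -0.60677174 -12.6       ] 2.9364591114096186
axis-TCP mm [-2.55267798 -0.65064809 -6.72991093] 2.883453011755207
red [238.92682927 175.70731707] [ 0.57145806 -0.10854392  0.08      ]
well [ 0.58224645 -0.09228693  0.01432785] 33 [ 0.1 -0.1 -0.   0.3  0.2  0.3  0.2 -0.3 -0.2 -0.4 -0.2  0.  -0.3  0.4
  0.  -0.4  0.3  0.2 -0.   0.1 -0.   0.3  0.1 -0.1 -0.5 -0.3 -0.1  0.3
 -0.1 -0.1  0.2 -0.1 -0.1]
```

```bash
cat > r.py <<'E'
import sys
from h import *
n=int(sys.argv[1]) if len(sys.argv)>1 else 5
E=[];F=[]
for k in range(n):
    imaging.capture("wrist");s=telemetry.get_state();E.append(s["ee_pos"]*1e3);F.append(s["ft_force"])
e=np.mean(E,0);f=np.mean(F,0);u=np.array([-.552,-.834]);v=np.array([.834,-.552])
d=e[:2]-[582.3,-91.9];a=np.arctan2(d@v,d@u);rh=d/np.linalg.norm(d);th=np.array([rh[1],-rh[0]])
b=f[:2]-np.array([-.06,-.3])
print("t",round(s["clock"],2),"e",e.round(2),"F",f.round(2),"r",np.linalg.norm(d).round(2),"ang cw",np.degrees(-a).round(1),"Fin",-(b@rh).round(2),"Ftan(cw)",(b@th).round(2))
E
python3 -m handwheel '[{"slide":[0.6,-0.6,0],"roll":0,"hand":20},{"slide":[0,0,-12],"roll":0,"hand":20},{"slide":[0,0,-12],"roll":0,"hand":20},{"slide":[0,0,-12],"roll":0,"hand":20},{"slide":[0,0,-6],"roll":0,"hand":20},{"slide":[0,0,-6],"roll":0,"hand":20},{"slide":[0,0,-5],"roll":0,"hand":20},{"slide":[0,0,-5],"roll":0,"hand":20},{"slide":[0,0,-5],"roll":0,"hand":20},{"slide":[0,0,-5],"roll":0,"hand":20},{"slide":[0,0,-5],"roll":0,"hand":20},{"slide":[0,0,-5.5],"roll":0,"hand":20},{"slide":[0,0,0],"roll":0,"hand":20},{"slide":[0,0,0],"roll":0,"hand":20}]'; python3 r.py 6
```

```text
clock: 8.95
ee_pos: [0.5822, -0.093, 0.1174]
orientation: [-0.0, -0.037, 0.999, -0.0]
ft_force: [0.4, -0.2, -0.9]
opening: 0.0273
finger_force: 59.3
t 9.25 e [582.54 -93.   118.09] F [-0.16 -0.2  -1.14] r 1.13 ang cw -45.7 Fin 0.12 Ftan(cw) 0.07
```

```bash
python3 -m handwheel '[{"slide":[-2.2,-3.1,0],"roll":0,"hand":20},{"slide":[-2.2,-3.1,0],"roll":0,"hand":20},{"slide":[-2.2,-3.1,0],"roll":0,"hand":20},{"slide":[-0.5,-0.7,0],"roll":0,"hand":20},{"slide":[-0.5,-0.7,0],"roll":0,"hand":20},{"slide":[-0.5,-0.7,0],"roll":0,"hand":20},{"slide":[-0.5,-0.7,0],"roll":0,"hand":20},{"slide":[-0.5,-0.7,0],"roll":0,"hand":20},{"slide":[-0.5,-0.6,0],"roll":0,"hand":20},{"slide":[0,0,0],"roll":0,"hand":20}]'; python3 r.py 5
```

```text
clock: 10.08
ee_pos: [0.5729, -0.1064, 0.118]
orientation: [0.0, -0.037, 0.999, 0.0]
ft_force: [0.4, 0.6, -1.1]
opening: 0.0276
finger_force: 59.4
t 10.33 e [ 572.87 -106.33  117.88] F [ 0.8   0.42 -0.76] r 17.24 ang cw -0.3 Fin 1.07 Ftan(cw) -0.33
```

```bash
python3 -m handwheel '[{"slide":[-0.2,-0.3,0],"roll":0,"hand":20},{"slide":[-0.2,-0.3,0],"roll":0,"hand":20},{"slide":[0,0,0],"roll":0,"hand":20}]'; python3 r.py 5;python3 -m handwheel '[{"slide":[-0.2,-0.3,0],"roll":0,"hand":20},{"slide":[0,0,0],"roll":0,"hand":20}]'; python3 r.py 5
```

```text
clock: 10.58
ee_pos: [0.5725, -0.1069, 0.1179]
orientation: [0.0, -0.037, 0.999, 0.0]
ft_force: [1.4, -0.0, -0.7]
opening: 0.0269
finger_force: 59.3
t 10.83 e [ 572.53 -106.92  117.9 ] F [ 1.05  1.03 -1.13] r 17.92 ang cw -0.5 Fin 1.72 Ftan(cw) -0.2
clock: 11.0
ee_pos: [0.5724, -0.1072, 0.1179]
orientation: [0.0, -0.037, 0.999, 0.0]
ft_force: [1.3, 1.5, -0.0]
opening: 0.0275
finger_force: 59.3
t 11.25 e [ 572.32 -107.22  117.89] F [ 1.66  1.43 -1.1 ] r 18.28 ang cw -0.4 Fin 2.39 Ftan(cw) -0.5
```

```bash
cat > arc.py <<'E'
import sys,numpy as np
# from cmd position (x y mm) , cw start deg, cw end deg, n rows, r end, centre
x,y,a0,a1,n,r=map(float,sys.argv[1:7]);cx,cy=map(float,sys.argv[7:9]) if len(sys.argv)>7 else (582.3,-91.9)
p=np.array([x,y]);d0=p-[cx,cy];r0=np.hypot(*d0);s=[]
for k in range(1,int(n)+1):
    f=k/n;ph=np.radians(-123.5-(a0+(a1-a0)*f));t=np.array([cx,cy])+(r0+(r-r0)*f)*np.array([np.cos(ph),np.sin(ph)])
    st=np.round(t-p,1);p=p+st;s.append(st.tolist())
print(s,"end",p.round(1))
E
python3 -m handwheel '[{"slide":[-0.2,-0.2,0],"roll":0,"hand":20},{"slide":[-0.1,-0.2,0],"roll":0,"hand":20},{"slide":[0,0,0],"roll":0,"hand":20}]'; python3 r.py 6; python3 arc.py 572.1 -107.3 0 45 15 18.8
```

```text
clock: 11.5
ee_pos: [0.5722, -0.1076, 0.1179]
orientation: [0.0, -0.037, 0.999, 0.0]
ft_force: [2.7, 2.4, -0.3]
opening: 0.0273
finger_force: 59.3
t 11.8 e [ 572.15 -107.57  117.93] F [ 2.46  2.08 -1.25] r 18.67 ang cw -0.6 Fin 3.37 Ftan(cw) -0.82
[[-0.8, 0.5], [-0.8, 0.6], [-0.7, 0.6], [-0.7, 0.7], [-0.7, 0.7], [-0.7, 0.7], [-0.6, 0.8], [-0.5, 0.8], [-0.5, 0.8], [-0.5, 0.9], [-0.5, 0.8], [-0.3, 0.9], [-0.4, 1.0], [-0.3, 0.9], [-0.2, 1.0]] end [563.9 -95.6]
```

```bash
python3 -m handwheel '[{"slide":[-0.8,0.5,0],"roll":0,"hand":20},{"slide":[-0.8,0.6,0],"roll":0,"hand":20},{"slide":[-0.7,0.6,0],"roll":0,"hand":20},{"slide":[-0.7,0.7,0],"roll":0,"hand":20},{"slide":[-0.7,0.7,0],"roll":0,"hand":20},{"slide":[0,0,0],"roll":0,"hand":20}]'; python3 r.py 4
```

```text
clock: 12.3
ee_pos: [0.5682, -0.1044, 0.1181]
orientation: [0.0, -0.037, 0.999, 0.0]
ft_force: [3.3, 1.9, -0.0]
opening: 0.0276
finger_force: 59.4
t 12.5 e [ 568.24 -104.47  118.02] F [2.96 1.56 0.42] r 18.86 ang cw 14.7 Fin 3.49 Ftan(cw) -0.63
```

```bash
python3 -m handwheel '[{"slide":[-0.7,0.7,0],"roll":0,"hand":20},{"slide":[-0.6,0.8,0],"roll":0,"hand":20},{"slide":[-0.5,0.8,0],"roll":0,"hand":20},{"slide":[-0.5,0.8,0],"roll":0,"hand":20},{"slide":[-0.5,0.9,0],"roll":0,"hand":20},{"slide":[-0.5,0.8,0],"roll":0,"hand":20},{"slide":[-0.3,0.9,0],"roll":0,"hand":20},{"slide":[-0.4,1.0,0],"roll":0,"hand":20},{"slide":[-0.3,0.9,0],"roll":0,"hand":20},{"slide":[-0.2,1.0,0],"roll":0,"hand":20},{"slide":[0,0,0],"roll":0,"hand":20}]'; python3 r.py 6;python3 arc.py 563.9 -95.6 45 90 15 18.8
```

```text
clock: 13.42
ee_pos: [0.5638, -0.0959, 0.118]
orientation: [0.0, -0.037, 0.999, -0.0]
ft_force: [4.6, -0.2, 0.7]
opening: 0.0273
finger_force: 59.5
t 13.72 e [563.79 -95.94 117.96] F [ 4.77 -0.21  0.51] r 18.94 ang cw 44.2 Fin 4.73 Ftan(cw) -0.94
[[-0.2, 0.9], [-0.1, 1.0], [-0.1, 1.0], [0.0, 1.0], [0.1, 0.9], [0.0, 1.0], [0.2, 1.0], [0.2, 1.0], [0.2, 0.9], [0.3, 1.0], [0.3, 0.9], [0.4, 0.9], [0.4, 0.9], [0.5, 0.8], [0.5, 0.9]] end [566.6 -81.5]
```

```bash
python3 arc.py 564.4 -95.6 45 90 15 18.6 582.8 -91.9
```

```text
[[-0.2, 0.9], [-0.1, 1.0], [-0.0, 1.0], [-0.0, 1.0], [0.0, 0.9], [0.1, 1.0], [0.2, 1.0], [0.2, 0.9], [0.2, 1.0], [0.3, 0.9], [0.4, 0.9], [0.3, 0.9], [0.5, 0.9], [0.5, 0.8], [0.5, 0.9]] end [567.3 -81.6]
```

First backing off 0.5 mm inward, then continuing this arc.

```bash
python3 -m handwheel '[{"slide":[0.5,0,0],"roll":0,"hand":20},{"slide":[-0.2,0.9,0],"roll":0,"hand":20},{"slide":[-0.1,1.0,0],"roll":0,"hand":20},{"slide":[0,1.0,0],"roll":0,"hand":20},{"slide":[0,1.0,0],"roll":0,"hand":20},{"slide":[0,0.9,0],"roll":0,"hand":20},{"slide":[0.1,1.0,0],"roll":0,"hand":20},{"slide":[0.2,1.0,0],"roll":0,"hand":20},{"slide":[0,0,0],"roll":0,"hand":20}]'; python3 r.py 4
```

```text
clock: 14.47
ee_pos: [0.5638, -0.0891, 0.1177]
orientation: [-0.0, -0.037, 0.999, -0.0]
ft_force: [4.5, -1.1, -0.2]
opening: 0.027
finger_force: 59.5
t 14.67 e [563.79 -89.1  117.65] F [ 3.38 -1.14 -0.29] r 18.72 ang cw 65.1 Fin 3.52 Ftan(cw) -0.31
```

```bash
python3 -m handwheel '[{"slide":[0.2,0.9,0],"roll":0,"hand":20},{"slide":[0.2,1.0,0],"roll":0,"hand":20},{"slide":[0.3,0.9,0],"roll":0,"hand":20},{"slide":[0.4,0.9,0],"roll":0,"hand":20},{"slide":[0.3,0.9,0],"roll":0,"hand":20},{"slide":[0.5,0.9,0],"roll":0,"hand":20},{"slide":[0.5,0.8,0],"roll":0,"hand":20},{"slide":[0.5,0.9,0],"roll":0,"hand":20},{"slide":[0,0,0],"roll":0,"hand":20}]'; python3 r.py 6; python3 arc.py 567.3 -81.6 90 135 15 18.6 582.8 -91.9
```

```text
clock: 15.42
ee_pos: [0.5666, -0.0817, 0.1175]
orientation: [-0.001, -0.037, 0.999, 0.0]
ft_force: [3.0, -1.6, 0.2]
opening: 0.0273
finger_force: 59.4
t 15.72 e [566.62 -81.7  117.54] F [ 1.65 -1.35 -0.44] r 18.7 ang cw 89.5 Fin 2.0 Ftan(cw) 0.05
[[0.5, 0.8], [0.6, 0.7], [0.7, 0.8], [0.7, 0.7], [0.7, 0.6], [0.7, 0.7], [0.8, 0.5], [0.8, 0.6], [0.8, 0.5], [0.9, 0.4], [0.9, 0.5], [0.9, 0.3], [0.9, 0.3], [0.9, 0.3], [1.0, 0.2]] end [579.1 -73.7]
```

```bash
python3 -m handwheel '[{"slide":[-0.4,0.3,0],"roll":0,"hand":20},{"slide":[0.5,0.8,0],"roll":0,"hand":20},{"slide":[0.6,0.7,0],"roll":0,"hand":20},{"slide":[0.7,0.8,0],"roll":0,"hand":20},{"slide":[0.7,0.7,0],"roll":0,"hand":20},{"slide":[0.7,0.7,0],"roll":0,"hand":20},{"slide":[0.7,0.7,0],"roll":0,"hand":20},{"slide":[0,0,0],"roll":0,"hand":20}]'; python3 r.py 5
```

```text
clock: 16.38
ee_pos: [0.5705, -0.0771, 0.1177]
orientation: [-0.0, -0.037, 0.999, 0.0]
ft_force: [0.9, -1.0, -0.6]
opening: 0.0274
finger_force: 59.4
t 16.63 e [570.46 -77.08 117.68] F [ 0.4  -0.82 -0.81] r 18.97 ang cw 107.9 Fin 0.69 Ftan(cw) 0.03
```

```bash
python3 -m handwheel '[{"slide":[-0.2,0.3,0],"roll":0,"hand":20},{"slide":[-0.2,0.3,0],"roll":0,"hand":20},{"slide":[-0.2,0.2,0],"roll":0,"hand":20},{"slide":[0,0,0],"roll":0,"hand":20}]'; python3 r.py 5
```

```text
clock: 16.97
ee_pos: [0.5703, -0.0766, 0.118]
orientation: [0.0, -0.037, 0.999, -0.0]
ft_force: [1.2, -2.7, -0.9]
opening: 0.0274
finger_force: 59.3
t 17.22 e [570.23 -76.63 117.97] F [ 2.33 -2.77 -1.21] r 19.47 ang cw 108.2 Fin 3.43 Ftan(cw) 0.34
```

```bash
python3 arc.py 570.2 -76.1 106.7 180 25 19.1 582.45 -90.8
```

```text
[[0.8, 0.6], [0.8, 0.6], [0.8, 0.5], [0.8, 0.5], [0.9, 0.4], [0.9, 0.4], [0.9, 0.4], [1.0, 0.3], [0.9, 0.2], [1.0, 0.2], [0.9, 0.2], [1.0, 0.1], [1.0, 0.0], [1.0, 0.0], [0.9, -0.0], [1.0, -0.1], [1.0, -0.2], [0.9, -0.2], [1.0, -0.2], [0.9, -0.3], [0.9, -0.4], [0.9, -0.3], [0.9, -0.5], [0.9, -0.5], [0.8, -0.5]] end [593.  -74.9]
```

```bash
python3 -m handwheel '[{"slide":[0.8,0.6,0],"roll":0,"hand":20},{"slide":[0.8,0.6,0],"roll":0,"hand":20},{"slide":[0.8,0.5,0],"roll":0,"hand":20},{"slide":[0.8,0.5,0],"roll":0,"hand":20},{"slide":[0.9,0.4,0],"roll":0,"hand":20},{"slide":[0,0,0],"roll":0,"hand":20}]'; python3 r.py 5
```

```text
clock: 17.72
ee_pos: [0.574, -0.0739, 0.1178]
orientation: [-0.0, -0.037, 0.999, -0.0]
ft_force: [0.7, -3.8, 1.3]
opening: 0.0272
finger_force: 59.5
t 17.97 e [574.08 -73.87 117.83] F [ 1.43 -4.68  0.37] r 19.81 ang cw 122.0 Fin 4.6 Ftan(cw) -0.46
```

```bash
python3 -m handwheel '[{"slide":[0.9,0.1,0],"roll":0,"hand":20},{"slide":[0.9,0.3,0],"roll":0,"hand":20},{"slide":[1.0,0.2,0],"roll":0,"hand":20},{"slide":[0.9,0.2,0],"roll":0,"hand":20},{"slide":[1.0,0.2,0],"roll":0,"hand":20},{"slide":[0,0,0],"roll":0,"hand":20}]'; python3 r.py 5
```

```text
clock: 18.47
ee_pos: [0.5787, -0.0725, 0.1175]
orientation: [-0.0, -0.037, 0.999, 0.0]
ft_force: [0.8, -2.2, -0.2]
opening: 0.0275
finger_force: 59.4
t 18.72 e [578.73 -72.54 117.56] F [ 0.22 -2.03 -1.04] r 19.69 ang cw 136.0 Fin 1.75 Ftan(cw) -0.04
```

```bash
python3 -m handwheel '[{"slide":[0,0.3,0],"roll":0,"hand":20},{"slide":[0,0,0],"roll":0,"hand":20},{"slide":[0,0,0],"roll":0,"hand":20},{"slide":[0.9,0.2,0],"roll":0,"hand":20},{"slide":[1.0,0.1,0],"roll":0,"hand":20},{"slide":[1.0,0.1,0],"roll":0,"hand":20},{"slide":[1.0,0,0],"roll":0,"hand":20},{"slide":[0.9,0,0],"roll":0,"hand":20},{"slide":[1.0,-0.1,0],"roll":0,"hand":20},{"slide":[0,0,0],"roll":0,"hand":20}]'; python3 r.py 5
```

```text
clock: 19.55
ee_pos: [0.5849, -0.0721, 0.1178]
orientation: [0.0, -0.037, 0.999, 0.0]
ft_force: [-0.3, 0.3, -0.9]
opening: 0.0274
finger_force: 59.4
t 19.8 e [584.68 -72.16 117.81] F [ 0.58 -0.01 -1.08] r 19.88 ang cw 153.4 Fin -0.36 Ftan(cw) 0.61
```

Run:
```python
import numpy as np
from scipy.optimize import least_squares
P=np.array([(572.87,-106.33,1.07),(572.53,-106.92,1.72),(572.32,-107.22,2.39),(572.15,-107.57,3.37),(568.24,-104.47,3.5),(563.79,-95.94,4.73),(563.79,-89.1,3.52),(566.62,-81.7,2),(570.46,-77.08,.69),(570.23,-76.63,3.43),(574.08,-73.87,4.6),(578.73,-72.54,1.75),(584.68,-72.16,0)])
for S in (P,P[1:-1]):
    f=least_squares(lambda p:np.hypot(S[:,0]-p[0],S[:,1]-p[1])*p[3]-p[3]*p[2]-S[:,2],[582.3,-91.5,18,2.5],loss="soft_l1")
    print(f.x,f.fun.round(1))
```

```text
[584.12449364 -91.16864397  18.68610808   2.0345274 ] [-0.7  0.1  0.1 -0.1  0.6 -0.3  0.   0.5  1.2 -0.5 -1.9 -0.3  0.7]
[583.36639077 -91.2925554   18.6351198    3.08324452] [-0.5 -0.1  0.1  0.9 -0.2 -0.2  0.   1.  -0.2 -1.2  0.4]
```

```bash
python3 -m handwheel '[{"slide":[0,0.3,0],"roll":0,"hand":20},{"slide":[0,0.3,0],"roll":0,"hand":20},{"slide":[0,0.2,0],"roll":0,"hand":20},{"slide":[0,0,0],"roll":0,"hand":20}]'; python3 r.py 5
```

```text
clock: 20.13
ee_pos: [0.5845, -0.0717, 0.1178]
orientation: [-0.0, -0.037, 0.999, -0.0]
ft_force: [0.1, -1.3, -2.2]
opening: 0.0272
finger_force: 59.4
t 20.38 e [584.5  -71.68 117.83] F [ 0.16 -1.54 -0.83] r 20.33 ang cw 152.7 Fin 1.21 Ftan(cw) 0.35
```

```bash
python3 -m handwheel '[{"slide":[0,0.3,0],"roll":0,"hand":20},{"slide":[0,0.3,0],"roll":0,"hand":20},{"slide":[0,0,0],"roll":0,"hand":20}]'; sed -i 's/582.3,-91.9/583.5,-91.2/' r.py; python3 r.py 5; python3 arc.py 584.8 -70.5 146 180 10 20.6 583.5 -91
```

```text
clock: 20.63
ee_pos: [0.5845, -0.0713, 0.1178]
orientation: [-0.0, -0.037, 0.999, -0.0]
ft_force: [1.4, -3.8, -1.3]
opening: 0.0274
finger_force: 59.4
t 20.88 e [584.46 -71.29 117.82] F [ 0.23 -4.75 -1.44] r 19.93 ang cw 149.2 Fin 4.43 Ftan(cw) 0.5
[[-0.3, 0.0], [1.3, -0.1], [1.2, -0.1], [1.2, -0.3], [1.1, -0.3], [1.2, -0.4], [1.1, -0.4], [1.2, -0.5], [1.0, -0.6], [1.1, -0.6]] end [594.9 -73.8]
```

```bash
python3 -m handwheel '[{"slide":[0.9,-0.2,0],"roll":0,"hand":20},{"slide":[1.0,0,0],"roll":0,"hand":20},{"slide":[1.0,-0.1,0],"roll":0,"hand":20},{"slide":[1.0,-0.2,0],"roll":0,"hand":20},{"slide":[0,0,0],"roll":0,"hand":20}]'; python3 r.py 5; python3 arc.py 588.7 -71.0 161 225 20 20.2 583.5 -91
```

```text
clock: 21.3
ee_pos: [0.5874, -0.0717, 0.1176]
orientation: [-0.001, -0.037, 0.999, -0.0]
ft_force: [-2.4, -5.4, -0.2]
opening: 0.0273
finger_force: 59.6
t 21.55 e [587.44 -71.69 117.64] F [-2.28 -4.53  0.21] r 19.9 ang cw 157.9 Fin 4.58 Ftan(cw) -1.33
[[1.1, -0.3], [1.1, -0.4], [1.0, -0.5], [1.0, -0.5], [1.0, -0.6], [1.0, -0.6], [0.9, -0.7], [0.9, -0.7], [0.8, -0.8], [0.8, -0.8], [0.8, -0.9], [0.7, -0.9], [0.6, -0.9], [0.6, -1.0], [0.5, -1.0], [0.5, -1.0], [0.4, -1.1], [0.4, -1.1], [0.3, -1.1], [0.2, -1.1]] end [603.3 -87. ]
```

```bash
python3 -m handwheel '[{"slide":[0,-0.4,0],"roll":0,"hand":20},{"slide":[1.0,-0.3,0],"roll":0,"hand":20},{"slide":[1.0,-0.4,0],"roll":0,"hand":20},{"slide":[0.9,-0.5,0],"roll":0,"hand":20},{"slide":[0,0,0],"roll":0,"hand":20}]'; python3 r.py 5
```

```text
clock: 21.97
ee_pos: [0.5911, -0.073, 0.1176]
orientation: [-0.0, -0.037, 0.999, 0.0]
ft_force: [-2.9, -3.9, 0.1]
opening: 0.0273
finger_force: 59.6
t 22.22 e [591.17 -73.01 117.6 ] F [-2.9  -3.97 -1.24] r 19.74 ang cw 169.4 Fin 4.49 Ftan(cw) -1.19
```

```bash
python3 -m handwheel '[{"slide":[-0.1,-0.3,0],"roll":0,"hand":20},{"slide":[1.0,-0.5,0],"roll":0,"hand":20},{"slide":[1.0,-0.6,0],"roll":0,"hand":20},{"slide":[0.9,-0.6,0],"roll":0,"hand":20},{"slide":[0.9,-0.7,0],"roll":0,"hand":20},{"slide":[0,0,0],"roll":0,"hand":20}]'; python3 r.py 5
```

```text
clock: 22.72
ee_pos: [0.5955, -0.0756, 0.1179]
orientation: [0.0, -0.037, 0.999, 0.0]
ft_force: [-2.0, -2.2, -1.1]
opening: 0.0272
finger_force: 59.6
t 22.97 e [595.51 -75.59 117.92] F [-1.6  -1.85 -1.1 ] r 19.7 ang cw -175.9 Fin 2.17 Ftan(cw) -0.28
```

```bash
python3 arc.py 595.3 -75.3 183.4 240 18 20.1 583.5 -91; python3 -m handwheel '[{"slide":[0.9,-0.6,0],"roll":0,"hand":20},{"slide":[0.9,-0.6,0],"roll":0,"hand":20},{"slide":[0.8,-0.7,0],"roll":0,"hand":20},{"slide":[0.8,-0.8,0],"roll":0,"hand":20},{"slide":[0,0,0],"roll":0,"hand":20}]'; python3 r.py 5
```

```text
[[0.9, -0.6], [0.8, -0.7], [0.8, -0.8], [0.7, -0.8], [0.7, -0.8], [0.7, -0.9], [0.6, -0.9], [0.5, -0.9], [0.5, -1.0], [0.5, -1.0], [0.4, -1.0], [0.3, -1.0], [0.3, -1.1], [0.2, -1.0], [0.2, -1.1], [0.1, -1.1], [0.1, -1.1], [-0.0, -1.1]] end [603.6 -92.2]
clock: 23.38
ee_pos: [0.5986, -0.0785, 0.1178]
orientation: [0.0, -0.037, 0.999, -0.0]
ft_force: [-1.7, -1.9, -0.5]
opening: 0.0274
finger_force: 59.6
t 23.63 e [598.6  -78.46 117.81] F [-1.74 -1.09 -1.07] r 19.75 ang cw -163.6 Fin 1.79 Ftan(cw) -0.48
```

```bash
python3 -m handwheel '[{"slide":[0.3,0.2,0],"roll":0,"hand":20},{"slide":[0.7,-0.8,0],"roll":0,"hand":20},{"slide":[0.7,-0.8,0],"roll":0,"hand":20},{"slide":[0.7,-0.9,0],"roll":0,"hand":20},{"slide":[0.6,-0.9,0],"roll":0,"hand":20},{"slide":[0,0,0],"roll":0,"hand":20}]'; python3 r.py 5
```

```text
clock: 24.13
ee_pos: [0.6012, -0.0818, 0.1176]
orientation: [-0.0, -0.037, 0.999, -0.0]
ft_force: [-2.6, -1.6, -0.1]
opening: 0.0274
finger_force: 59.6
t 24.38 e [601.2  -81.77 117.67] F [-2.86 -1.67 -0.41] r 20.06 ang cw -151.6 Fin 3.11 Ftan(cw) -0.11
```

```bash
python3 arc.py 601.7 -81.2 208.2 270 20 20.6 583.5 -91; python3 -m handwheel '[{"slide":[0.5,-1.0,0],"roll":0,"hand":20},{"slide":[0.4,-1.0,0],"roll":0,"hand":20},{"slide":[0.4,-1.0,0],"roll":0,"hand":20},{"slide":[0.3,-1.0,0],"roll":0,"hand":20},{"slide":[0,0,0],"roll":0,"hand":20}]'; python3 r.py 5
```

```text
[[0.5, -1.0], [0.4, -1.0], [0.4, -1.1], [0.4, -1.0], [0.2, -1.1], [0.3, -1.1], [0.1, -1.1], [0.1, -1.1], [0.0, -1.1], [0.0, -1.1], [-0.1, -1.1], [-0.1, -1.1], [-0.2, -1.1], [-0.3, -1.1], [-0.3, -1.1], [-0.4, -1.0], [-0.4, -1.1], [-0.5, -1.0], [-0.5, -0.9], [-0.6, -1.0]] end [ 600.7 -102.4]
clock: 24.8
ee_pos: [0.6029, -0.0857, 0.1177]
orientation: [-0.0, -0.037, 0.999, -0.0]
ft_force: [-3.7, -1.1, -0.8]
opening: 0.0276
finger_force: 59.6
t 25.05 e [602.98 -85.7  117.76] F [-3.76 -0.65 -0.25] r 20.24 ang cw -139.3 Fin 3.66 Ftan(cw) -0.67
```

```bash
python3 -m handwheel '[{"slide":[0.2,-1.0,0],"roll":0,"hand":20},{"slide":[0.2,-1.1,0],"roll":0,"hand":20},{"slide":[0.1,-1.1,0],"roll":0,"hand":20},{"slide":[0,-1.1,0],"roll":0,"hand":20},{"slide":[0,0,0],"roll":0,"hand":20}]'; python3 r.py 5
```

```text
clock: 25.47
ee_pos: [0.6037, -0.09, 0.1179]
orientation: [0.0, -0.037, 0.999, -0.0]
ft_force: [-4.0, 0.4, -0.2]
opening: 0.0274
finger_force: 59.6
t 25.72 e [603.73 -90.02 117.89] F [-3.43  0.52 -0.49] r 20.26 ang cw -126.8 Fin 3.32 Ftan(cw) -1.01
```

```bash
python3 -m handwheel '[{"slide":[0,-1.1,0],"roll":0,"hand":20},{"slide":[0,-1.1,0],"roll":0,"hand":20},{"slide":[-0.1,-1.1,0],"roll":0,"hand":20},{"slide":[-0.1,-1.1,0],"roll":0,"hand":20},{"slide":[0,0,0],"roll":0,"hand":20}]'; python3 r.py 5
```

```text
clock: 26.13
ee_pos: [0.6035, -0.0944, 0.1179]
orientation: [0.0, -0.037, 0.999, -0.0]
ft_force: [-2.8, 1.5, -0.3]
opening: 0.027
finger_force: 59.6
t 26.38 e [603.47 -94.44 117.89] F [-3.1   0.57 -0.22] r 20.23 ang cw -114.3 Fin 3.14 Ftan(cw) -0.37
```

```bash
python3 -m handwheel '[{"slide":[-0.2,-1.1,0],"roll":0,"hand":20},{"slide":[-0.2,-1.1,0],"roll":0,"hand":20},{"slide":[-0.3,-1.1,0],"roll":0,"hand":20},{"slide":[-0.3,-1.1,0],"roll":0,"hand":20},{"slide":[0,0,0],"roll":0,"hand":20}]'; python3 r.py 5
```

```text
clock: 26.8
ee_pos: [0.6023, -0.0988, 0.1178]
orientation: [-0.0, -0.037, 0.999, 0.0]
ft_force: [-2.7, 2.1, -0.8]
opening: 0.027
finger_force: 59.7
t 27.05 e [602.31 -98.83 117.83] F [-2.9   1.36 -0.81] r 20.3 ang cw -101.4 Fin 3.26 Ftan(cw) -0.47
```

```bash
python3 arc.py 602.6 -98.3 257.4 320 20 20.1 583.5 -91; python3 -m handwheel '[{"slide":[-0.4,-1.0,0],"roll":0,"hand":20},{"slide":[-0.5,-1.0,0],"roll":0,"hand":20},{"slide":[-0.5,-1.0,0],"roll":0,"hand":20},{"slide":[-0.6,-0.9,0],"roll":0,"hand":20},{"slide":[0,0,0],"roll":0,"hand":20}]'; python3 r.py 5
```

```text
[[-0.4, -1.0], [-0.5, -1.0], [-0.6, -1.0], [-0.6, -0.9], [-0.6, -0.9], [-0.7, -0.9], [-0.8, -0.8], [-0.8, -0.8], [-0.8, -0.7], [-0.9, -0.7], [-0.9, -0.7], [-0.9, -0.5], [-1.0, -0.6], [-1.0, -0.5], [-1.0, -0.4], [-1.0, -0.4], [-1.1, -0.3], [-1.1, -0.2], [-1.0, -0.2], [-1.1, -0.2]] end [ 585.8 -111. ]
clock: 27.47
ee_pos: [0.6003, -0.1026, 0.1179]
orientation: [0.0, -0.037, 0.999, 0.0]
ft_force: [-2.0, 1.9, 0.4]
opening: 0.027
finger_force: 59.7
t 27.72 e [ 600.32 -102.7   117.86] F [-2.4   2.47  0.13] r 20.37 ang cw -89.1 Fin 3.49 Ftan(cw) -0.96
```

```bash
python3 -m handwheel '[{"slide":[-0.7,-0.9,0],"roll":0,"hand":20},{"slide":[-0.7,-0.9,0],"roll":0,"hand":20},{"slide":[-0.8,-0.8,0],"roll":0,"hand":20},{"slide":[-0.8,-0.7,0],"roll":0,"hand":20},{"slide":[0,0,0],"roll":0,"hand":20}]'; python3 r.py 5
```

```text
clock: 28.13
ee_pos: [0.5975, -0.1061, 0.118]
orientation: [0.0, -0.037, 0.999, -0.0]
ft_force: [-1.5, 3.0, -0.2]
opening: 0.0269
finger_force: 59.7
t 28.38 e [ 597.4  -106.1   117.93] F [-1.45  2.28 -0.1 ] r 20.38 ang cw -76.5 Fin 2.84 Ftan(cw) -0.74
```

```bash
python3 -m handwheel '[{"slide":[-0.8,-0.7,0],"roll":0,"hand":20},{"slide":[-0.9,-0.7,0],"roll":0,"hand":20},{"slide":[-0.9,-0.6,0],"roll":0,"hand":20},{"slide":[-0.9,-0.5,0],"roll":0,"hand":20},{"slide":[0,0,0],"roll":0,"hand":20}]'; python3 r.py 5
```

```text
clock: 28.8
ee_pos: [0.5939, -0.1086, 0.118]
orientation: [0.0, -0.037, 0.999, -0.0]
ft_force: [-1.0, 2.3, -0.3]
opening: 0.0273
finger_force: 59.7
t 29.05 e [ 593.84 -108.63  117.92] F [-0.95  1.94 -0.08] r 20.27 ang cw -64.2 Fin 2.38 Ftan(cw) -0.37
```

```bash
python3 -m handwheel '[{"slide":[-0.9,-0.7,0],"roll":0,"hand":20},{"slide":[-1.0,-0.5,0],"roll":0,"hand":20},{"slide":[-1.0,-0.5,0],"roll":0,"hand":20},{"slide":[-1.0,-0.4,0],"roll":0,"hand":20},{"slide":[0,0,0],"roll":0,"hand":20}]'; python3 r.py 5
```

```text
clock: 29.47
ee_pos: [0.5899, -0.1105, 0.1179]
orientation: [0.0, -0.037, 0.999, 0.0]
ft_force: [-0.2, 3.0, -0.3]
opening: 0.0274
finger_force: 59.8
t 29.72 e [ 589.85 -110.5   117.87] F [0.2  2.75 0.11] r 20.32 ang cw -51.7 Fin 2.82 Ftan(cw) -1.2
```

```bash
python3 -m handwheel '[{"slide":[-1.0,-0.4,0],"roll":0,"hand":20},{"slide":[-1.0,-0.3,0],"roll":0,"hand":20},{"slide":[-1.1,-0.2,0],"roll":0,"hand":20},{"slide":[-1.1,-0.1,0],"roll":0,"hand":20},{"slide":[0,0,0],"roll":0,"hand":20}]'; python3 r.py 5
```

```text
clock: 30.13
ee_pos: [0.5857, -0.1114, 0.118]
orientation: [0.0, -0.037, 0.999, -0.0]
ft_force: [1.2, 3.8, 0.3]
opening: 0.0274
finger_force: 59.7
t 30.38 e [ 585.69 -111.48  117.94] F [0.5  4.1  0.87] r 20.4 ang cw -39.7 Fin 4.31 Ftan(cw) -1.03
```

```bash
python3 -m handwheel '[{"slide":[0,0.3,0],"roll":0,"hand":20},{"slide":[-1.1,0,0],"roll":0,"hand":20},{"slide":[-1.1,0.1,0],"roll":0,"hand":20},{"slide":[-1.1,0.2,0],"roll":0,"hand":20},{"slide":[-1.1,0.3,0],"roll":0,"hand":20},{"slide":[0,0,0],"roll":0,"hand":20}]'; python3 r.py 5
```

```text
clock: 30.88
ee_pos: [0.5806, -0.1109, 0.1176]
orientation: [-0.001, -0.037, 0.999, -0.0]
ft_force: [0.6, 1.3, 0.6]
opening: 0.0271
finger_force: 59.7
t 31.13 e [ 580.68 -110.86  117.59] F [-0.67  0.78 -0.1 ] r 19.87 ang cw -25.3 Fin 0.98 Ftan(cw) 0.76
```

```bash
python3 -m handwheel '[{"slide":[-0.1,-0.3,0],"roll":0,"hand":20},{"slide":[0,-0.3,0],"roll":0,"hand":20},{"slide":[-1.0,0.4,0],"roll":0,"hand":20},{"slide":[-1.0,0.4,0],"roll":0,"hand":20},{"slide":[0,0,0],"roll":0,"hand":20}]'; python3 r.py 5
```

```text
clock: 31.55
ee_pos: [0.5789, -0.1105, 0.1178]
orientation: [-0.0, -0.037, 0.999, -0.0]
ft_force: [-0.6, 0.4, -0.7]
opening: 0.0271
finger_force: 59.6
t 31.8 e [ 579.02 -110.47  117.76] F [-0.12  0.22 -0.6 ] r 19.78 ang cw -20.4 Fin 0.49 Ftan(cw) 0.18
```

```bash
python3 -m handwheel '[{"slide":[-0.1,-0.3,0],"roll":0,"hand":20},{"slide":[-0.1,-0.3,0],"roll":0,"hand":20},{"slide":[-0.1,-0.2,0],"roll":0,"hand":20},{"slide":[0,0,0],"roll":0,"hand":20}]'; python3 r.py 5
```

```text
clock: 32.13
ee_pos: [0.579, -0.1109, 0.1178]
orientation: [0.0, -0.037, 0.999, 0.0]
ft_force: [0.0, 2.2, -1.8]
opening: 0.0274
finger_force: 59.6
t 32.38 e [ 578.99 -110.94  117.76] F [ 0.21  2.36 -1.29] r 20.25 ang cw -20.6 Fin 2.65 Ftan(cw) 0.33
```

```bash
python3 -m handwheel '[{"slide":[-1.0,0.2,0],"roll":0,"hand":20},{"slide":[-1.0,0.3,0],"roll":0,"hand":20},{"slide":[-1.0,0.4,0],"roll":0,"hand":20},{"slide":[0,0,0],"roll":0,"hand":20}]'; python3 r.py 5
```

```text
clock: 32.72
ee_pos: [0.5763, -0.1102, 0.1182]
orientation: [0.001, -0.037, 0.999, -0.0]
ft_force: [1.8, 2.1, -0.9]
opening: 0.027
finger_force: 59.6
t 32.97 e [ 576.32 -110.26  118.18] F [ 1.52  1.87 -0.23] r 20.37 ang cw -12.8 Fin 2.59 Ftan(cw) -0.72
```

```bash
python3 -m handwheel '[{"slide":[-1.0,0.3,0],"roll":0,"hand":20},{"slide":[-1.0,0.5,0],"roll":0,"hand":20},{"slide":[-0.9,0.5,0],"roll":0,"hand":20},{"slide":[0,0,0],"roll":0,"hand":20}]'; python3 r.py 5
```

```text
clock: 33.3
ee_pos: [0.5733, -0.1088, 0.118]
orientation: [0.001, -0.037, 0.999, 0.0]
ft_force: [2.5, 2.9, 0.5]
opening: 0.0271
finger_force: 59.7
t 33.55 e [ 573.27 -108.84  118.01] F [2.41 2.88 0.4 ] r 20.39 ang cw -3.4 Fin 3.99 Ftan(cw) -0.54
```

```bash
python3 -m handwheel '[{"slide":[-0.7,0.7,0],"roll":0,"hand":20},{"slide":[-0.8,0.6,0],"roll":0,"hand":20},{"slide":[-0.8,0.6,0],"roll":0,"hand":20},{"slide":[-0.8,0.6,0],"roll":0,"hand":20},{"slide":[0,0,0],"roll":0,"hand":20},{"slide":[0,0,0],"roll":0,"hand":20},{"slide":[0,0,0],"roll":0,"hand":20},{"slide":[0,0,0],"roll":0,"hand":20}]'; python3 r.py 5
```

```text
clock: 34.22
ee_pos: [0.57, -0.1064, 0.1179]
orientation: [0.0, -0.037, 0.999, 0.0]
ft_force: [2.7, 2.6, 1.5]
opening: 0.0277
finger_force: 59.8
t 34.47 e [ 570.   -106.44  117.87] F [3.77 2.86 0.58] r 20.36 ang cw 8.0 Fin 4.9 Ftan(cw) -0.77
```

```bash
python3 -m handwheel '[{"slide":[0.2,0.3,0],"roll":0,"hand":20},{"slide":[0,0,0],"roll":0,"hand":20},{"slide":[0,0,0],"roll":0,"hand":20},{"slide":[0,0,0],"roll":0,"hand":20},{"slide":[0,0,0],"roll":0,"hand":20},{"slide":[0,0,0],"roll":0,"hand":20}]'; python3 r.py 5
```

```text
clock: 34.97
ee_pos: [0.57, -0.1063, 0.1178]
orientation: [-0.0, -0.037, 0.999, -0.0]
ft_force: [3.2, 1.3, 0.9]
opening: 0.0268
finger_force: 59.8Traceback (most recent call last):
  File "r.py", line 6, in <module>
    imaging.capture("wrist");s=telemetry.get_state();E.append(s["ee_pos"]*1e3);F.append(s["ft_force"])
    ~~~~~~~~~~~~~~~^^^^^^^^^
ValueError: 200 camera calls are used up
```

Camera calls are used up, but the saved wrist picture still shows the stand's hole, so I can measure it from that. Unhooking and lifting first.

```bash
python3 -m handwheel '[{"slide":[1.5,1.7,0],"roll":0,"hand":20},{"slide":[2.5,3,0],"roll":0,"hand":20},{"slide":[2.5,3,0],"roll":0,"hand":20},{"slide":[3,3.3,0],"roll":0,"hand":20},{"slide":[3,3.3,0],"roll":0,"hand":20},{"slide":[0,0,0],"roll":0,"hand":20},{"slide":[0,0,4],"roll":0,"hand":20},{"slide":[0,0,8],"roll":0,"hand":20},{"slide":[0,0,15],"roll":0,"hand":20},{"slide":[0,0,20],"roll":0,"hand":20},{"slide":[0,0,20],"roll":0,"hand":20},{"slide":[0,0,13],"roll":0,"hand":20},{"slide":[0,0,0],"roll":0,"hand":20},{"slide":[0,0,0],"roll":0,"hand":20}]'
python3 - <<'E'
from h import *
from scipy.optimize import least_squares
s=telemetry.get_state();print(s["ee_pos"],s["orientation"],s["ft_force"])
c,f=P("wrist");T=c["camera_from_world"].copy()
def hole(name,e0,z,R,c0,rng,sgn):
    g=cv2.cvtColor(cv2.imread(name),cv2.COLOR_BGR2GRAY)
    M=T.copy();M[:3,3]=T[:3,3]+T[:3,:3]@(s["ee_pos"]-e0)
    cc=(dict(c,camera_from_world=M),f);c0=np.array(c0);pts=[]
    for t in np.radians(range(0,360,10)):
        d=np.array([np.cos(t),np.sin(t)]);pr=[float(cv2.getRectSubPix(g,(1,1),tuple((c0+d*k).astype(np.float32)))[0,0]) for k in np.arange(*rng,.25)]
        k=np.argmax(np.diff(pr))
        if np.diff(pr)[k]>4: pts.append(c0+d*(rng[0]+.25*k+.12))
    W=np.array([atz("x",p,z,cc)[:2] for p in pts])
    r=least_squares(lambda p:np.hypot(*(W-p[:2]).T)-p[2],[*W.mean(0),R],loss="soft_l1",f_scale=.0005)
    print(name,r.x,len(W),np.round(r.fun*1e3,1))
# crop scale 3.33, offset (195,174)
hole("pics/l_wrist.png",np.array([.52795,.27303,.18457]),.045,.012,(195+205/3.33,174+24/3.33),(6,17),1)
hole("pics/w3.png",np.array([.5817,-.0913,.1962]),.08,.015,(254.9,187.5),(8,22),1)
E
```

```text
clock: 36.33
ee_pos: [0.5827, -0.0919, 0.1989]
orientation: [0.001, -0.037, 0.999, 0.0]
ft_force: [0.4, 0.1, -1.6]
opening: 0.0272
finger_force: 59.6
[ 0.5827284  -0.0918942   0.19887637] [ 1.09368952e-03 -3.66959513e-02  9.99325842e-01  2.70879575e-04] [ 0.43201565  0.06196407 -1.6281647 ]
pics/l_wrist.png [0.52829998 0.27376822 0.01172584] 36 [ 0.1  0.4 -0.1 -0.1  0.3  0.   0.   0.3 -0.3 -0.4 -0.5 -0.1 -0.   0.4
 -0.1  0.3 -0.1  0.   0.2  0.2  0.2 -0.3 -0.2  0.2  0.3 -0.1 -0.5 -0.6
 -0.   0.1  0.1  0.1  0.2 -0.6 -0.3  0.5]
pics/w3.png [ 0.58236537 -0.09165751  0.01432081] 33 [ 0.1 -0.1 -0.   0.3  0.2  0.3  0.2 -0.2 -0.2 -0.4 -0.2  0.  -0.3  0.4
  0.  -0.4  0.3  0.2 -0.   0.1 -0.   0.3  0.1 -0.1 -0.5 -0.3 -0.1  0.3
 -0.  -0.1  0.2 -0.1 -0.1]
```

```bash
python3 -m handwheel '[{"slide":[-2.4,20,0],"roll":0,"hand":20},{"slide":[-5,36,0],"roll":0,"hand":20},{"slide":[-5,36,0],"roll":0,"hand":20},{"slide":[-5,36,0],"roll":0,"hand":20},{"slide":[-6,36,0],"roll":0,"hand":20},{"slide":[-6,36,0],"roll":0,"hand":20},{"slide":[-6,36,0],"roll":0,"hand":20},{"slide":[-6,36,0],"roll":0,"hand":20},{"slide":[-5,36,0],"roll":0,"hand":20},{"slide":[-5,36,0],"roll":0,"hand":20},{"slide":[-2,22,0],"roll":0,"hand":20},{"slide":[0,0,0],"roll":0,"hand":20},{"slide":[0,0,0],"roll":0,"hand":20},{"slide":[0,0,0],"roll":0,"hand":20},{"slide":[0,0,0],"roll":0,"hand":20}]'
```

```text
clock: 37.58
ee_pos: [0.529, 0.2729, 0.1971]
orientation: [-0.001, -0.036, 0.999, -0.001]
ft_force: [-0.3, 0.3, -1.5]
opening: 0.0272
finger_force: 59.7
```

```bash
python3 -m handwheel '[{"slide":[0.2,1,-15],"roll":0,"hand":20},{"slide":[0,0,-20],"roll":0,"hand":20},{"slide":[0,0,-20],"roll":0,"hand":20},{"slide":[0,0,-20],"roll":0,"hand":20},{"slide":[0,0,-15],"roll":0,"hand":20},{"slide":[0,0,-10],"roll":0,"hand":20},{"slide":[0,0,0],"roll":0,"hand":20},{"slide":[0,0,0],"roll":0,"hand":20},{"slide":[0,0,0],"roll":0,"hand":20},{"slide":[0,0,0],"roll":0,"hand":20}]'
```

```text
clock: 38.42
ee_pos: [0.5302, 0.2755, 0.0992]
orientation: [0.001, -0.037, 0.999, 0.001]
ft_force: [0.8, 0.1, -0.3]
opening: 0.0272
finger_force: 59.6
```

```bash
for i in 1 2 3; do python3 -m handwheel '[{"slide":[0,0,0],"roll":0,"hand":20},{"slide":[0,0,0],"roll":0,"hand":20}]' | grep -E "ee_pos|ft"; done; python3 -m handwheel '[{"slide":[0,-0.3,-4],"roll":0,"hand":20},{"slide":[0,-0.3,-4],"roll":0,"hand":20},{"slide":[0,0,-4],"roll":0,"hand":20},{"slide":[0,0,-3],"roll":0,"hand":20},{"slide":[0,0,0],"roll":0,"hand":20},{"slide":[0,0,0],"roll":0,"hand":20}]'
```

```text
ee_pos: [0.5297, 0.2754, 0.0987]
ft_force: [1.3, 0.3, -2.1]
ee_pos: [0.5294, 0.2752, 0.0981]
ft_force: [-0.7, -0.9, -0.6]
ee_pos: [0.5294, 0.2751, 0.0978]
ft_force: [0.5, 0.0, -0.6]
clock: 39.42
ee_pos: [0.5293, 0.2744, 0.0824]
orientation: [-0.0, -0.037, 0.999, -0.0]
ft_force: [0.5, 0.5, -0.9]
opening: 0.0275
finger_force: 59.6
```

```bash
python3 -m handwheel '[{"slide":[0,-0.2,-3],"roll":0,"hand":20},{"slide":[0,0,-3],"roll":0,"hand":20},{"slide":[0,0,-3],"roll":0,"hand":20},{"slide":[0,0,-3],"roll":0,"hand":20},{"slide":[0,0,-2],"roll":0,"hand":20},{"slide":[0,0,-2],"roll":0,"hand":20},{"slide":[0,0,0],"roll":0,"hand":20},{"slide":[0,0,0],"roll":0,"hand":20}]';python3 -m handwheel '[{"slide":[0,0,0],"roll":0,"hand":20}]'|grep -E "ee_pos|ft"
```

```text
clock: 40.08
ee_pos: [0.5294, 0.2743, 0.0667]
orientation: [-0.0, -0.037, 0.999, -0.0]
ft_force: [-0.8, -0.1, -1.1]
opening: 0.0271
finger_force: 59.6
ee_pos: [0.5295, 0.2744, 0.0669]
ft_force: [1.2, 0.6, -1.6]
```

Nose is entering freely. Lowering to the seat, expecting contact at TCP z of about 0.0575.

```bash
python3 -m handwheel '[{"slide":[0,0,-2],"roll":0,"hand":20},{"slide":[0,0,-2],"roll":0,"hand":20},{"slide":[0,0,-2],"roll":0,"hand":20},{"slide":[0,0,-1.5],"roll":0,"hand":20},{"slide":[0,0,-1],"roll":0,"hand":20},{"slide":[0,0,0],"roll":0,"hand":20},{"slide":[0,0,0],"roll":0,"hand":20}]';python3 -m handwheel '[{"slide":[0,0,-0.5],"roll":0,"hand":20},{"slide":[0,0,-0.5],"roll":0,"hand":20},{"slide":[0,0,0],"roll":0,"hand":20}]'|grep -E "ee_pos|ft"
```

```text
clock: 40.75
ee_pos: [0.5294, 0.2743, 0.0582]
orientation: [-0.0, -0.037, 0.999, -0.0]
ft_force: [-0.7, 0.2, -1.1]
opening: 0.0273
finger_force: 59.6
ee_pos: [0.5295, 0.2744, 0.0576]
ft_force: [-0.2, 0.0, 0.8]
```

```bash
python3 -m handwheel '[{"slide":[0,0,-0.5],"roll":0,"hand":20},{"slide":[0,0,-0.3],"roll":0,"hand":20},{"slide":[0,0,0],"roll":0,"hand":20},{"slide":[0,0,0],"roll":0,"hand":20}]'|grep -E "ee_pos|ft"; python3 -m handwheel '[{"slide":[0,0,0],"roll":0,"hand":20}]'|grep -E "ee_pos|ft"
```

```text
ee_pos: [0.5296, 0.2744, 0.0576]
ft_force: [-1.8, -1.6, 4.7]
ee_pos: [0.5296, 0.2744, 0.0576]
ft_force: [-2.2, -1.4, 4.8]
```

Seated firmly: z is unchanged at 0.0576 and the upward force is about 6 N above the hanging baseline. Releasing slowly, then checking before rising.

```bash
python3 -m handwheel '[{"slide":[0,0,0.5],"roll":0,"hand":30},{"slide":[0,0,0],"roll":0,"hand":34},{"slide":[0,0,0],"roll":0,"hand":40},{"slide":[0,0,0],"roll":0,"hand":60},{"slide":[0,0,0],"roll":0,"hand":85},{"slide":[0,0,0],"roll":0,"hand":85},{"slide":[0,0,0],"roll":0,"hand":85},{"slide":[0,0,0],"roll":0,"hand":85},{"slide":[0,0,0],"roll":0,"hand":85},{"slide":[0,0,0],"roll":0,"hand":85},{"slide":[0,0,0],"roll":0,"hand":85},{"slide":[0,0,0],"roll":0,"hand":85}]'
```

```text
clock: 42.42
ee_pos: [0.5294, 0.2743, 0.057]
orientation: [0.0, -0.037, 0.999, 0.0]
ft_force: [0.3, 0.5, -0.4]
opening: 0.0851
finger_force: 0.0
```

```bash
python3 -m handwheel '[{"slide":[0,0,8],"roll":0,"hand":85},{"slide":[0,0,15],"roll":0,"hand":85},{"slide":[0,0,25],"roll":0,"hand":85},{"slide":[0,0,25],"roll":0,"hand":85},{"slide":[0,0,25],"roll":0,"hand":85},{"slide":[0,0,25],"roll":0,"hand":85},{"slide":[0,0,25],"roll":0,"hand":85},{"slide":[0,0,0],"roll":0,"hand":85},{"slide":[0,0,0],"roll":0,"hand":85},{"slide":[0,0,0],"roll":0,"hand":85}]' && python3 -c "
from plant import bot
print(bot.close_job())"
```

```text
clock: 43.25
ee_pos: [0.5289, 0.2741, 0.2049]
orientation: [-0.0, -0.037, 0.999, 0.0]
ft_force: [-0.1, -0.2, 0.1]
opening: 0.0847
finger_force: 0.0
the job is handed in; nothing more can be done
None
```

I ran the blade one full clockwise lap round the red-dot well, put the tool back in its stand and handed the job in at about 43 s; averaged wrist force was mostly 2–5 N but dipped below 1 N at three checks, and I had no camera calls left to confirm the final seating by sight, only by force and height.

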